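# Ratchet down the rain funnel's clamp nut

### The job

The clamp that holds the tin rain funnel on its gasket has come loose: take the ratchet ring spanner off the cork mat, put its ring right down over the clamp's lock nut and swing it to and fro, clockwise strokes driving, until the nut is tightened to 1.8 newton-metres, give or take 0.3, because any tighter buckles the funnel's tin rim. Then lift the spanner off and lay it flat and lengthwise back on the cork mat. Turn the nut with the spanner, not with the fingers, and leave the bowl, measuring cylinder, scoop and weight where they stand.

Things in the scene. Friction and masses are not known exactly. Their poses are not given: they have to be found in the camera images.
- clamp: Fixed hold-down clamp of the tin funnel; origin at the funnel's centre on the teak shelf, whose surface is 160 mm above the work surface. Its x runs from the funnel outward along the dark steel strap (30 mm wide, to 156 mm). The stud stands at x = 105 mm. Funnel rim and strap are no higher than 16 mm above the shelf.
- seat (a point): Middle of the upper face of the washer (28 mm wide) under the nut, on the axis of the upright M12 stud (12 mm thick, its top 26.5 mm above this point); z up. The point is 18.5 mm above the shelf. Except nut and stud, nothing of clamp or funnel rises above it.
- nut_mid (a point): On the lock nut's axis, 7 mm above its underside. Nut: hexagon 19 mm across flats, 9 mm high, then a round collar (16.8 narrowing to 14.4 mm wide), 13.5 mm high in all; the stud stands about 12 mm out of it. x and each 60 degrees from it points to the middle of a flat. Clockwise from above screws it down, 1.75 mm a turn.
- nut: The same M12 nylon-insert lock nut; origin on its axis at the washer. It turns stiffly (0.5 N m) and stays where left. 0.24 to 0.32 turn (unknown) after the start it bears: the torque jumps to 1.1 N m, then grows 1 N m per radian (1.8 N m is 0.7 rad on). Felt standing still after a push it is 0.2 to 0.5 N m less than while turning. Its height changes too little to measure: feel the torque.
- wrench_grip (a point): Middle of the handle of the loose steel ratchet ring spanner, half-way up: hold it here, near the balance. Flat bar 17 mm wide, 8 mm thick, free from 94 mm at -x to 60 mm at +x. x runs from the ring to the open jaw (end at +114 mm), z up; ring centre at -115 mm. 0.31 kg. Lying flat, this point is 6.5 mm and the bar's underside 2.5 mm above the support.
- ring_mid (a point): Middle of the spanner's ring head (40 mm wide, 13 mm thick), half-way through it. Turns with the inner ring: x and each 60 degrees from it points to the middle of a flat of its through hexagon, 20.2 mm across flats. Fully down on the nut this point is about 6.5 mm above the seat. The hexagons mate within about 5 degrees. If it lands on the nut, the spanner tilts in the grip.
- ring: The ratchet's inner ring, origin on its axis at the underside. Handle turned clockwise (from above): the ring is carried along. Handle turned counter-clockwise: it clicks freely round the ring, 36 clicks a turn, about 0.05 N m of drag. Each reversal loses up to 0.4 rad in clicks and play. Do not turn the spanner over.
- mat: Fixed cork mat on the shelf, 290 mm (its x) by 85 mm (its y), 4 mm thick, origin at the middle of its underside. The spanner lies on it at the start, along its x, handle to +x.
- bowl: Bystander: loose brass gauge bowl, 104 mm wide, 42 mm high, origin under its middle.
- cylinder: Bystander: loose aluminium measuring cylinder, upright, foot 64 mm wide, 140 mm high, origin under its middle.
- scoop: Bystander: loose green plastic scoop, 165 mm long (its x, handle to -x), 46 mm wide, 30 mm high, origin on the shelf near the middle of its length.
- weight: Bystander: loose rusty steel weight with a knob, 54 mm wide, 58 mm high, origin under its middle.

How it is judged:
On the way, in this order (a step that is already met when the one before it is completed fails the run):
1. the spanner's ring is fully down over the nut (horizontal distance between ring_mid and seat below 0.003 m and z of ring_mid in the frame of seat below 0.0095 m), for 0.1 s.
2. with the ring on it, the nut is tightened to at least 1.4 N m (0.3 rad after it bears on the washer) (horizontal distance between ring_mid and seat below 0.004 m and z of nut_mid in the frame of seat below 0.006916 m), for 0.1 s.
At the end, for the whole second after the job is handed in: The nut is 0.3 to 1.35 rad past where it bears (1.4 to 2.45 N m; its middle 6.916 to 6.624 mm above the washer). The spanner lies released, flat on the mat (tilt < 0.09 rad), mid-handle within 50 mm lengthwise and 35 mm sideways of the mat's middle, within 0.35 rad of its length (z of nut_mid in the frame of seat between 0.006624 and 0.006916 m and z of wrench_grip in the frame of mat between 0.0065 and 0.0145 m and angle between wrench_grip's own z axis and vertical below 0.09 rad and x of wrench_grip in the frame of mat between -0.05 and 0.05 m and y of wrench_grip in the frame of mat between -0.035 and 0.035 m and angle between the x axis of wrench_grip and the x axis of mat, either way round below 0.35 rad); the robot touches nothing.
It fails at once if the nut is overtightened beyond about 2.45 N m (1.35 rad past bearing): the tin rim buckles (z of nut_mid in the frame of seat below 0.006624 m).
It fails at once if the fingers push on the nut (more than 3 N) (contact force between the fingers and nut above 3 N).
It fails at once if the bowl, measuring cylinder, scoop or weight is shifted more than 20 mm (distance of any of bowl, cylinder, scoop, weight from where it was at the start of the episode above 0.02 m).
It also fails if it takes over 72 s, if anything falls off the work surface, if the arm or the gripper's body presses on something with over 40 N, if the wrist force passes 120 N, or if a joint passes its speed limit or range.

### The arm

A 7-joint arm with a two-finger parallel gripper is mounted at the origin on the work surface. World frame = base frame: x ahead of the robot, y to its left, z up, the work surface at z = 0. Lengths are in m, angles in rad, forces in N, time in s.
With the tool pointing down it reaches from about 0.4 to 0.85 m from the base axis. Payload 10.4 kg.
Tool frame: the origin (TCP) lies between the finger pads; the fingertips stand manip.finger_overhang ahead of it and the grasp point (between the pads) lies 11 mm behind it (manip.finger_overhang is the distance from the TCP to the fingertips, in m); x points along the fingers, z is the direction in which the jaws open and shut, and the axes are right-handed (so a half turn about x gives the same grasp; the last joint's range is limited). The gripper opens to 85 mm and grips with 20 to 120 N. Pads are 22 mm wide; open, the fingers measure 114 mm over their backs; the gripper's body (76 mm by 85 mm) begins 54 mm behind the grasp point. The pads swing forward as they close: fully open they stand 13 mm farther back than shut.
Start: joints at [1.117, 0.332, -0.065, 1.46, 0.022, 1.35, -0.088], TCP at [0.261, -0.568, 0.239] pointing down, gripper open.
Joint ranges: [-2.6, 2.6], [-0.5, 2.12], [-1.47, 1.34], [0.16, 2.42], [-1.27, 4.41], [0.06, 2.06], [-2.6, 2.6]. Speed limits (rad/s): [2.22, 2.22, 2.79, 2.79, 3.14, 3.14, 3.14].

### API

Orientations are given as a unit quaternion [x, y, z, w].
In Python, from workcell import get_obs, camera, workorder, manip gives the robot as it stands. The module is installed in compiled form; this text tells all that it offers.
- The arm moves only by the tool play_rows, never from a script. Its argument "increments" is text: rows parted by semicolons, each of 4 numbers parted by spaces: the shift along the tool's x, y, z in m, then the turn about the tool's x in rad. A call has 1 to 20 rows; each row shifts and turns the pose as measured when the row begins, along the tool's axes as they then stand; what a row does not reach is not made up. A row lasts 1/10 s, in which the tool goes at most 50 mm and 8.59 degrees, less where a joint would pass 70% of its speed; a pose out of reach is approached as far as the arm can. A call is refused whole if a number of a shift passes 0.05 or a number of a turn 0.15, either way. A call with a gripper value outside its range is refused whole. "hand" is the gripper command: -1 is fully open, 1 is shut, values between are in proportion, set as the call begins (left out, the last holds). The fingers move at their own pace and stop on an object; "squeeze" is the grip in N (left out, the last holds). Time passes only in rows, so rows that do not move let the fingers close. It gives the time, the measured TCP pose, the force and the opening at its end, in the units of the state.
- get_obs(): the state, without advancing time (a new reading comes with each control period).
- camera(name): name is "scene" or "top" or "wrist"; returns a dict with "img" (420x560x3 uint8, blue, green, red), "fov_y" (degrees; the focal length in pixels is half the picture's height over the tangent of half this angle, whatever the lens; pixels are square), "cx", "cy" (the principal point, pixels), "R" (3x3) and "t" (3): a world point X has camera coordinates R X + t; the wrist camera has in their place "tool_from_camera" (4x4, takes a point from camera to tool coordinates, whose origin is the TCP and whose axes are the tool frame's). Camera axes: x right, y down, z forward; pixel columns grow to the right and rows downward; lengths in m; the calibration is good to about 2 mm. A picture is of the moment at which its call begins: read the wrist's pose just before it. There is no depth.
- workorder.hand_in(): hands the job in, once; it reports no verdict.
The state is a dict: "clock": time; "joint_pos": joint angles; "joint_velocities": joint speeds; "tau": joint torques, N m; "position": TCP position; "ee_rot": TCP orientation; "ft_force": force on the tool from outside, world axes, zero at the start; "torque": the same for the moment, N m; "grip_width": opening from 0.0 (shut) to 1.0 (fully open).
Only numpy, scipy, OpenCV 4.12 (cv2) and the standard library are available. Lean on these libraries where they do the work, as an engineer would, in place of code of your own. Each camera call takes 0.05 s, during which the arm holds its last target.

## Working session

There is one attempt and no reset: what is moved stays moved. The work goes in short steps, Python scripts to look and compute and a tool call to move; the robot and the scene stay as the last step left them, time stands still between calls to the robot, and variables do not carry over. Pictures are saved under pics/ and viewed, and the job is handed in when it is done.

Besides the shell and the picture viewer there is one more tool, called after "Call:" in YAML: its name, and indented under it one key for each argument. play_rows: Moves the arm, as the interface text tells. Its arguments: {"type":"object","properties":{"increments":{"type":"string"},"hand":{"type":"number"},"squeeze":{"type":"number"}},"required":["increments"]}

```bash
mkdir -p pics; python3 - <<'E'
from workcell import get_obs,camera,workorder,manip
import cv2,numpy as np
np.set_printoptions(precision=4,suppress=True)
print(get_obs()); print(manip.finger_overhang)
for n in ["scene","top","wrist"]:
    c=camera(n); cv2.imwrite(f"pics/{n}0.png",c["img"])
    print(n,{k:v for k,v in c.items() if k!="img"})
E
```

```text
{'clock': 0.0, 'joint_pos': array([ 1.1174,  0.3329, -0.0647,  1.4609,  0.0216,  1.3499, -0.0885]), 'joint_velocities': array([ 0.0001, -0.0003,  0.001 , -0.0003,  0.0006, -0.0016, -0.0016]), 'tau': array([ -0.0004, -62.5445,   0.0487, -39.161 ,   0.0161,   0.0098,
         0.    ]), 'position': array([ 0.2608, -0.5676,  0.2385]), 'ee_rot': array([ 0.3818,  0.5957, -0.3813,  0.5949]), 'ft_force': array([-0.4283, -0.022 , -0.1107]), 'torque': array([-0.0064, -0.0365, -0.014 ]), 'grip_width': 0.9975148393753847}
0.008
scene {'fov_y': 51.450554428005894, 'cx': 275.2481015097725, 'cy': 208.76956503410128, 'R': array([[-0.6219,  0.783 ,  0.0084],
       [ 0.6274,  0.5047, -0.5929],
       [-0.4685, -0.3635, -0.8052]]), 't': array([ 0.3525, -0.2716,  1.3019])}
top {'fov_y': 49.81681697476528, 'cx': 272.45876754797354, 'cy': 207.40219412910508, 'R': array([[ 0.0171, -0.9998, -0.0033],
       [-0.9883, -0.0164, -0.1514],
       [ 0.1514,  0.0058, -0.9885]]), 't': array([0.0223, 0.6096, 1.1876])}
wrist {'fov_y': 70.50050304497785, 'cx': 276.9607303982966, 'cy': 214.91907122263402, 'tool_from_camera': array([[ 0.0001, -0.3032,  0.9529, -0.1346],
       [-0.0017, -0.9529, -0.3032,  0.0775],
       [ 1.    , -0.0016, -0.0006,  0.0004],
       [ 0.    ,  0.    ,  0.    ,  1.    ]])}
```

View pics/scene0.png

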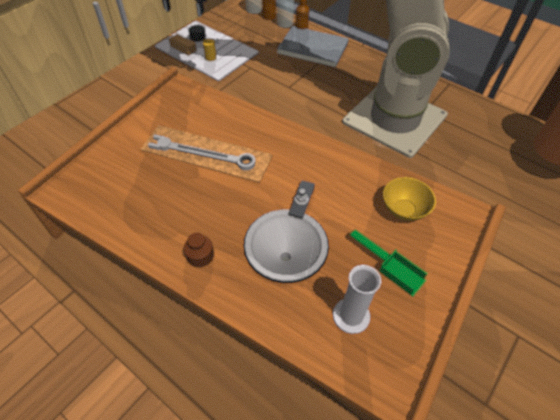

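View pics/top0.png

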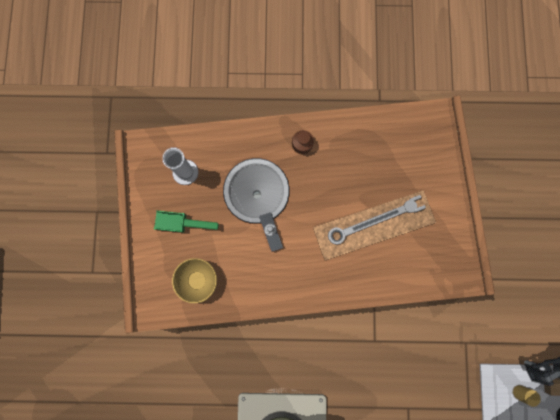

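View pics/wrist0.png

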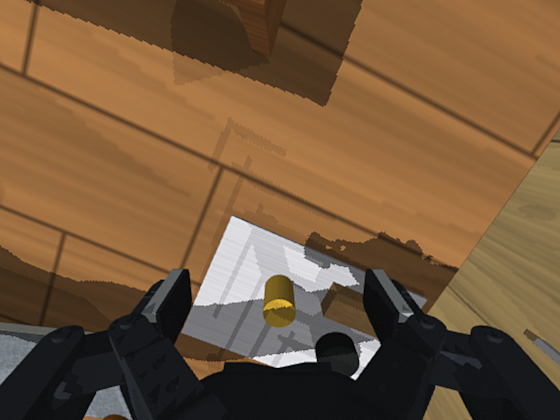

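```bash
cat > h.py <<'E'
import numpy as np,cv2
from workcell import get_obs,camera
from scipy.spatial.transform import Rotation as Rr
np.set_printoptions(precision=4,suppress=True)
def shot(n,save=None):
    o=get_obs(); c=camera(n); c["o"]=o
    c["f"]=210/np.tan(np.radians(c["fov_y"]/2))
    if n=="wrist":
        T=np.eye(4);T[:3,:3]=Rr.from_quat(o["ee_rot"]).as_matrix();T[:3,3]=o["position"]
        C=T@c["tool_from_camera"]
        c["Rw"]=C[:3,:3];c["ow"]=C[:3,3]
    else:
        c["Rw"]=c["R"].T;c["ow"]=-c["R"].T@c["t"]
    if save: cv2.imwrite("pics/"+save,c["img"])
    return c
def ray(c,u,v):
    d=c["Rw"]@np.array([(u-c["cx"])/c["f"],(v-c["cy"])/c["f"],1.]);return c["ow"],d/np.linalg.norm(d)
def plane(c,u,v,z):
    o,d=ray(c,u,v);return o+d*(z-o[2])/d[2]
def proj(c,X):
    p=c["Rw"].T@(np.asarray(X)-c["ow"]);return np.array([c["cx"]+c["f"]*p[0]/p[2],c["cy"]+c["f"]*p[1]/p[2]])
def two(c1,p1,c2,p2):
    o1,d1=ray(c1,*p1);o2,d2=ray(c2,*p2)
    s=np.linalg.lstsq(np.c_[d1,-d2],o2-o1,rcond=None)[0]
    a=o1+d1*s[0];b=o2+d2*s[1];return (a+b)/2,np.linalg.norm(a-b)
def crop(c,u0,v0,u1,v1,name,k=None):
    im=c["img"][v0:v1,u0:u1];k=k or min(800/(u1-u0),600/(v1-v0))
    cv2.imwrite("pics/"+name,cv2.resize(im,None,fx=k,fy=k,interpolation=cv2.INTER_CUBIC))
E
python3 - <<'E'
from h import *
t=shot("top");s=shot("scene")
crop(t,230,150,450,270,"t1.png");crop(s,140,120,340,270,"s1.png")
o=get_obs();print(Rr.from_quat(o["ee_rot"]).as_matrix(),o["clock"])
for n,p in dict(ring=(337,236),jaw=(418,205),stud=(270,229),funnel=(257,190),weight=(303,142)).items(): print(n,plane(t,*p,0.172))
E
```

```text
[[-0.0003  0.9086  0.4176]
 [ 0.0005  0.4176 -0.9086]
 [-1.     -0.     -0.0006]] 0.25
ring [ 0.5224 -0.1257  0.172 ]
jaw [ 0.6017 -0.3242  0.172 ]
stud [0.5367 0.0369 0.172 ]
funnel [0.6326 0.0707 0.172 ]
weight [ 0.7567 -0.0417  0.172 ]
```

View pics/t1.png

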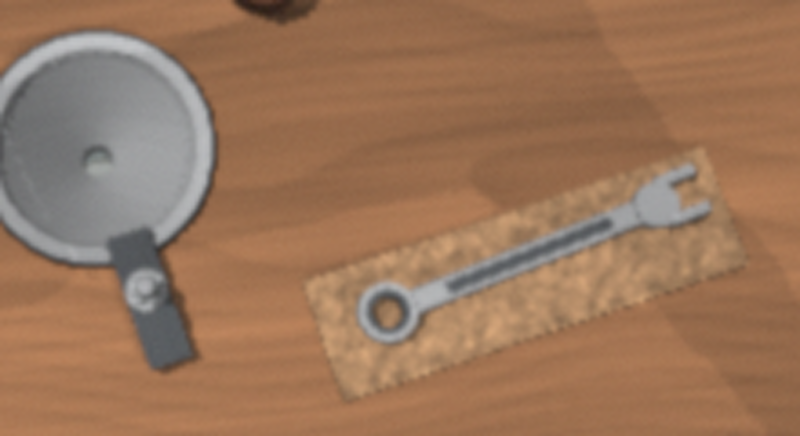

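View pics/s1.png

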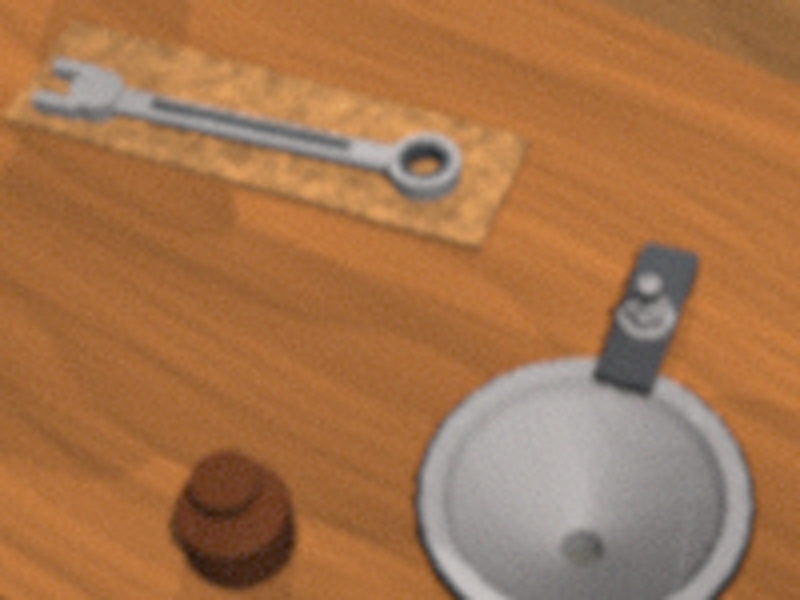

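```bash
cat >> h.py <<'E'
def yaw(o):
    z=Rr.from_quat(o["ee_rot"]).as_matrix()[:,2];return np.arctan2(z[1],z[0])
def plan(tgt,ty,n,o=None,p=None,y=None):
    """straight move to tgt, tool-z azimuth ty in n rows"""
    o=o or get_obs();p=o["position"].copy() if p is None else np.array(p);y=yaw(o) if y is None else y
    dy=(ty-y+np.pi)%(2*np.pi)-np.pi;d=(np.array(tgt)-p)/n;out=[]
    for i in range(n):
        a=y+dy*i/n
        out.append("%.4f %.4f %.4f %.4f"%(-d[2],d@[-np.sin(a),np.cos(a),0],d@[np.cos(a),np.sin(a),0],-dy/n))
    print("; ".join(out));print("yaw",y,"->",ty)
E
python3 - <<'E'
from h import *
t=shot("top");s=shot("scene")
print("ring",two(t,(337,236),s,(246.5,161)),plane(t,337,236,.177))
print("stud top",two(t,(270,227),s,(302,191)))
o=get_obs();p=o["position"]
plan([0.565,-0.233,0.33],np.radians(22),16,p=p+[0,0,.1])
E
```

```text
ring (array([ 0.521 , -0.1236,  0.1679]), np.float64(0.006257413477550348)) [ 0.5219 -0.125   0.177 ]
stud top (array([0.5368, 0.039 , 0.2039]), np.float64(0.005282855409881757))
0.0006 0.0260 -0.0111 -0.0952; 0.0006 0.0269 -0.0086 -0.0952; 0.0006 0.0276 -0.0060 -0.0952; 0.0006 0.0281 -0.0033 -0.0952; 0.0006 0.0283 -0.0006 -0.0952; 0.0006 0.0282 0.0021 -0.0952; 0.0006 0.0279 0.0047 -0.0952; 0.0006 0.0273 0.0074 -0.0952; 0.0006 0.0265 0.0099 -0.0952; 0.0006 0.0254 0.0124 -0.0952; 0.0006 0.0241 0.0148 -0.0952; 0.0006 0.0226 0.0170 -0.0952; 0.0006 0.0209 0.0191 -0.0952; 0.0006 0.0190 0.0210 -0.0952; 0.0006 0.0169 0.0227 -0.0952; 0.0006 0.0147 0.0242 -0.0952
yaw -1.1399907477456597 -> 0.3839724354387525
```

Call:
play_rows:
  increments: "-0.03 0 0 0; -0.04 0 0 0; -0.03 0 0 0"
  hand: -1

```text
clock: 0.65
position: [0.26, -0.566, 0.3365]
ee_rot: [0.383, 0.599, -0.38, 0.592]
ft_force: [0.1, -0.3, 0.1]
grip_width: 0.999
```

Call:
play_rows:
  increments: "0 0.026 -0.011 -0.095; 0 0.027 -0.009 -0.095; 0 0.028 -0.006 -0.095; 0 0.028 -0.003 -0.095; 0 0.028 0 -0.095; 0 0.028 0.002 -0.095; 0 0.028 0.005 -0.095; 0 0.027 0.007 -0.095; 0 0.026 0.01 -0.095; 0 0.025 0.012 -0.095; 0 0.024 0.015 -0.095; 0 0.023 0.017 -0.095; 0 0.021 0.019 -0.095; 0 0.019 0.021 -0.095; 0 0.017 0.023 -0.095; 0 0.015 0.024 -0.095; 0 0 0 0"

```text
clock: 2.35
position: [0.5664, -0.2127, 0.3424]
ee_rot: [-0.154, 0.69, 0.155, 0.69]
ft_force: [-0.4, 0.5, 0.1]
grip_width: 1.004
```

```bash
python3 - <<'E'
from h import *
c=shot("wrist","w1.png");o=c["o"];print(o["clock"],o["position"],np.degrees(yaw(o)),o["joint_pos"])
t=shot("top","t2.png");
E
```

```text
2.35 [ 0.5664 -0.2127  0.3424] 25.206746253900125 [ 0.6712  0.2979 -0.5018  1.3207  0.1413  1.5589  0.6263]
```

View pics/w1.png

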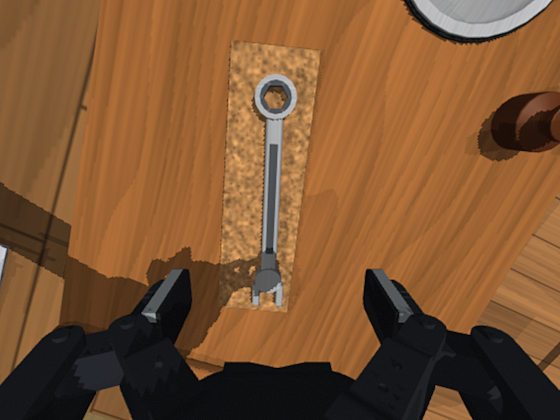

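```bash
python3 - <<'E'
from h import *
c=shot("wrist");crop(c,225,50,325,125,"w1r.png")
hsv=cv2.cvtColor(c["img"],cv2.COLOR_BGR2HSV)
m=((hsv[...,1]<70)&(hsv[...,2]>90)).astype(np.uint8)
m[:,:225]=0;m[:,325:]=0;m[310:]=0;m[:60]=0
cv2.imwrite("pics/m.png",m*255)
r=m.copy();r[121:]=0
cs,_=cv2.findContours(r,cv2.RETR_EXTERNAL,cv2.CHAIN_APPROX_NONE);k=max(cs,key=cv2.contourArea)
k2=k[k[:,0,1]<112];print(cv2.fitEllipse(k2))
(u,v),_,_=cv2.fitEllipse(k2)
R=plane(c,u,v,.177);print("ring",R)
pts=[]
for vv in range(130,240,4):
    x=np.where(m[vv]>0)[0];pts.append((vv,x.min(),x.max()))
L=np.array([plane(c,(a+b)/2,vv,.1745) for vv,a,b in pts])
print(pts[::6]);d=np.polyfit(L[:,1],L[:,0],1);ang=np.degrees(np.arctan2(-1,-d[0]));print("bar ang",ang)
P=np.array([plane(c,(a+b+1)/2,vv+.5,.1745) for vv,a,b in pts])[:, :2];P0=P.mean(0)
uu=np.linalg.svd(P-P0)[2][0];uu*=-np.sign(uu[1]);print(uu,np.degrees(np.arctan2(uu[1],uu[0])),"off axis of ring",np.cross(uu,R[:2]-P0))
print("grip",R[:2]+.115*uu)
E
```

```text
((278.18182373046875, 92.5914535522461), (41.88600540161133, 45.05189514160156), 2.8541886806488037)
ring [ 0.5226 -0.1239  0.177 ]
[(130, np.int64(269), np.int64(285)), (154, np.int64(268), np.int64(284)), (178, np.int64(267), np.int64(283)), (202, np.int64(267), np.int64(282)), (226, np.int64(266), np.int64(281))]
bar ang -67.52309850817143
[ 0.3828 -0.9238] -67.49210897663794 off axis of ring -0.0004945764515277284
grip [ 0.5666 -0.2301]<stdin>:18: DeprecationWarning: Arrays of 2-dimensional vectors are deprecated. Use arrays of 3-dimensional vectors instead. (deprecated in NumPy 2.0)
```

View pics/w1r.png

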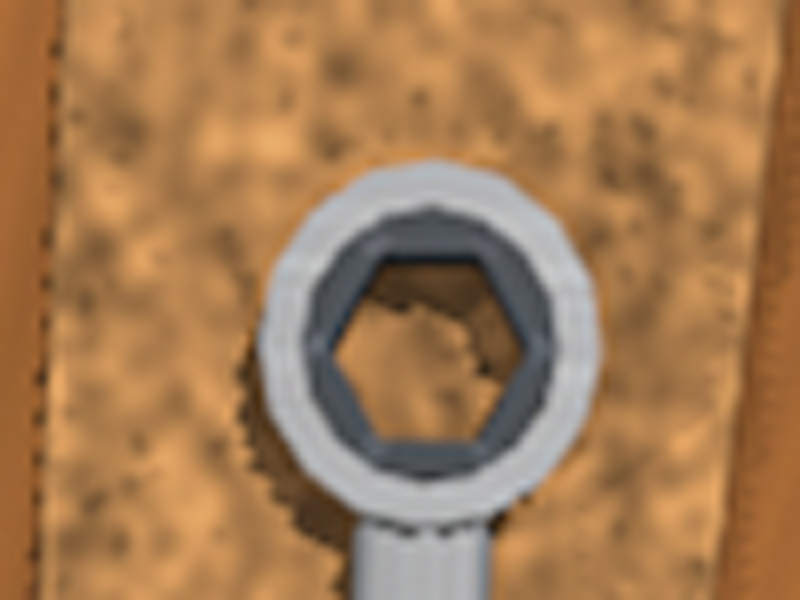

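```bash
python3 - <<'E'
from h import *
o=get_obs();print(o["clock"],o["position"],np.degrees(yaw(o)))
c=shot("wrist")
pts=np.array([(330,350),(385,258),(475,258),(525,350),(478,440),(378,440)])/8+[225,50]
W=np.array([plane(c,*p,.180)[:2] for p in pts]);print(W.mean(0),np.linalg.norm(W-np.roll(W,3,0),axis=1))
for i in range(3):
    d=W[(i+3)%6]-W[i];a=np.degrees(np.arctan2(d[1],d[0]));print("corner dir",a,"mod60",a%60)
plan([o["position"][0]+.0144,o["position"][1]+.161,.34],np.radians(22.5),6)
E
```

```text
2.5 [ 0.5641 -0.2179  0.3426] 24.58366887636019
[ 0.5231 -0.126 ] [0.0226 0.0224 0.0226 0.0226 0.0224 0.0226]
corner dir 24.466010802886483 mod60 24.466010802886483
corner dir -36.61421039212146 mod60 23.385789607878543
corner dir -95.30894289324642 mod60 24.691057106753576
0.0004 0.0235 0.0134 0.0059; 0.0004 0.0236 0.0133 0.0059; 0.0004 0.0236 0.0131 0.0059; 0.0004 0.0237 0.0130 0.0059; 0.0004 0.0238 0.0128 0.0059; 0.0004 0.0239 0.0127 0.0059
yaw 0.42814441233790235 -> 0.39269908169872414
```

Call:
play_rows:
  increments: "0 0.024 0.013 0.006; 0 0.024 0.013 0.006; 0 0.024 0.013 0.006; 0 0.024 0.013 0.006; 0 0.024 0.013 0.006; 0 0.024 0.012 0.006; 0 0 0 0; 0 0 0 0"

```text
clock: 3.35
position: [0.5747, -0.063, 0.3424]
ee_rot: [-0.13, 0.697, 0.125, 0.694]
ft_force: [0.8, -1.4, 0.0]
grip_width: 0.998
```

```bash
python3 - <<'E'
from h import *
c=shot("wrist","w2.png");o=c["o"];print(o["clock"],o["position"],np.degrees(yaw(o)),o["joint_pos"])
crop(c,225,50,325,125,"w2r.png")
E
```

```text
3.35 [ 0.5747 -0.063   0.3424] 20.83378641219442 [ 0.497   0.2446 -0.5769  1.391   0.1401  1.5469  0.2938]
```

View pics/w2r.png

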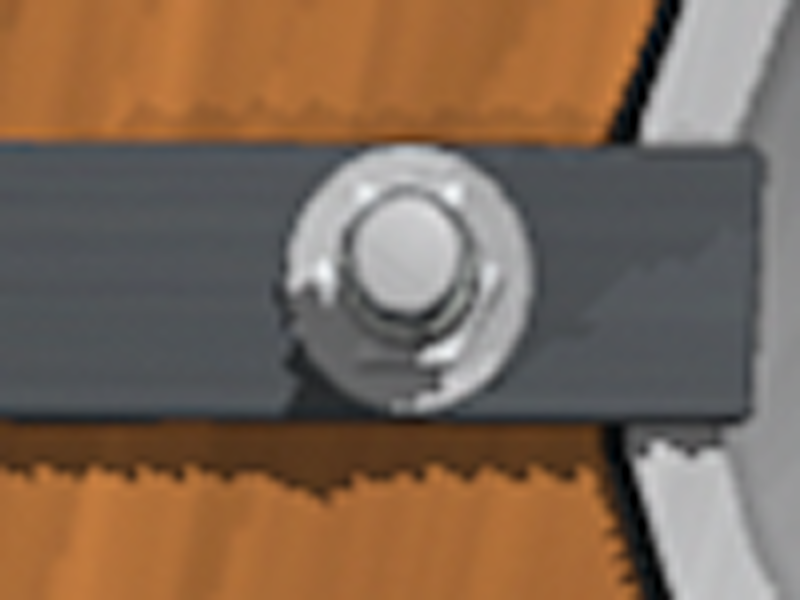

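View pics/w2.png

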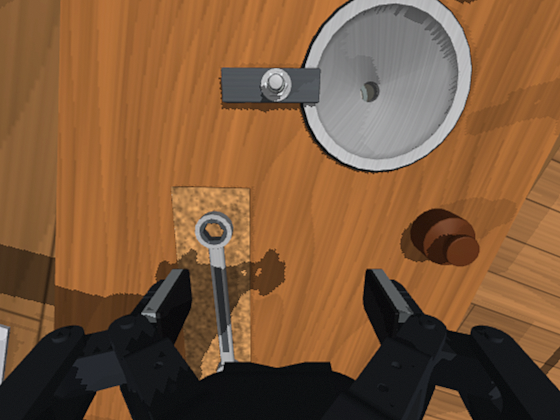

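```bash
python3 - <<'E'
from h import *
c=shot("wrist");o=c["o"];print(o["clock"],o["position"],np.degrees(yaw(o)))
crop(c,256,62,296,92,"w3r.png",20)
import pickle;pickle.dump(c,open("c3.pkl","wb"))
E
```

```text
3.4 [ 0.5748 -0.0628  0.3425] 20.84464916698051
```

View pics/w3r.png

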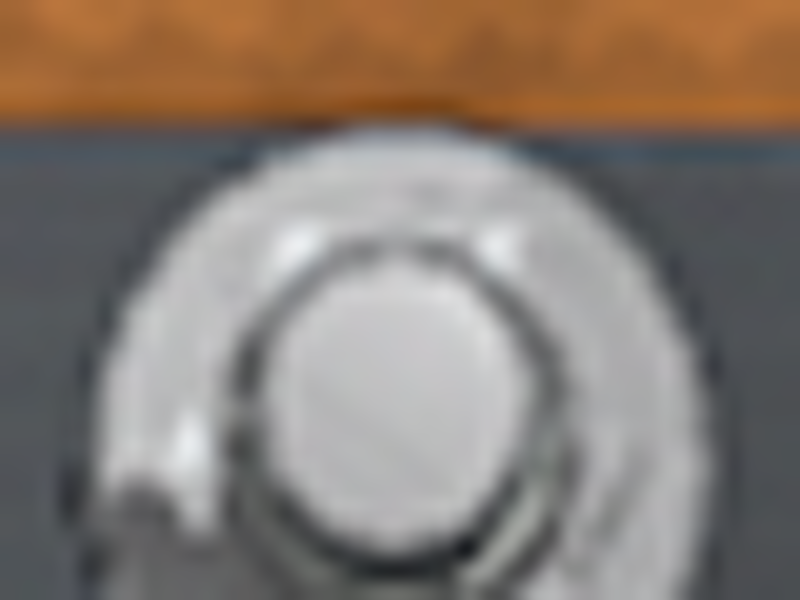

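```bash
python3 - <<'E'
from h import *
import pickle;c=pickle.load(open("c3.pkl","rb"))
print("stud",plane(c,275.75,82.25,.205))
print("washer",plane(c,276.15,83.4,.1785),"top",plane(c,276.1,68.0,.1785),"L",plane(c,260.75,84,.1785),"R",plane(c,291.6,84,.1785))
z=.1873
W={k:plane(c,*p,z)[:2] for k,p in dict(L=(265.6,84.2),UL=(270.9,74.1),UR=(280.75,74.2),R=(286.25,83.75),LR=(279.6,94)).items()}
for a,b in [("L","R"),("UL","LR")]:
    d=W[b]-W[a];A=np.degrees(np.arctan2(d[1],d[0]));print(a,b,A,A%60,np.linalg.norm(d),(W[a]+W[b])/2)
d=W["UR"]-W["UL"];A=np.degrees(np.arctan2(d[1],d[0]));print("edge UL-UR",A%60)
# strap & funnel
s=[plane(c,*p,.1745) for p in [(222,68),(320,69),(222,105.5),(318,102)]]
print(s)
E
```

```text
stud [0.5352 0.0364 0.205 ]
washer [0.5346 0.0382 0.1785] top [0.53   0.0502 0.1785] L [0.5215 0.0327 0.1785] R [0.5482 0.0428 0.1785]
L R 21.859623048235314 21.859623048235314 0.0184984445451529 [0.535  0.0369]
UL LR -43.92485947539746 16.07514052460254 0.018147923624814818 [0.5345 0.0365]
edge UL-UR 20.172051986925823
[array([0.4831, 0.0332, 0.1745]), array([0.5679, 0.0643, 0.1745]), array([0.4929, 0.0021, 0.1745]), array([0.5774, 0.0375, 0.1745])]
```

```bash
python3 - <<'E'
from h import *
plan([.5639,-.2239,.23],np.radians(22.5),8)
E
```

```text
0.0141 -0.0183 -0.0084 -0.0037; 0.0141 -0.0183 -0.0085 -0.0037; 0.0141 -0.0182 -0.0086 -0.0037; 0.0141 -0.0182 -0.0086 -0.0037; 0.0141 -0.0182 -0.0087 -0.0037; 0.0141 -0.0181 -0.0088 -0.0037; 0.0141 -0.0181 -0.0088 -0.0037; 0.0141 -0.0181 -0.0089 -0.0037
yaw 0.36349179270516696 -> 0.39269908169872414
```

Call:
play_rows:
  increments: "0.014 -0.018 -0.008 -0.004; 0.014 -0.018 -0.008 -0.004; 0.014 -0.018 -0.009 -0.004; 0.014 -0.018 -0.009 -0.004; 0.014 -0.018 -0.009 -0.004; 0.014 -0.018 -0.009 -0.004; 0.014 -0.018 -0.009 -0.004; 0.014 -0.018 -0.009 -0.004; 0 0 0 0; 0 0 0 0"
  hand: 0

```text
clock: 4.45
position: [0.5569, -0.2444, 0.2275]
ee_rot: [-0.135, 0.696, 0.128, 0.693]
ft_force: [0.1, 0.7, -0.0]
grip_width: 0.497
```

```bash
python3 - <<'E'
from h import *
c=shot("wrist","w4.png");o=c["o"];print(o["clock"],o["position"],np.degrees(yaw(o)),o["ft_force"],o["torque"])
m=cv2.cvtColor(c["img"],cv2.COLOR_BGR2HSV);m=((m[...,1]<70)&(m[...,2]>90)).astype(np.uint8)
plan([.5639,-.2239,.173],np.radians(22.5),5)
E
```

```text
4.45 [ 0.5569 -0.2444  0.2275] 21.50296506505952 [ 0.1348  0.6877 -0.0348] [ 0.0976 -0.0719 -0.007 ]
0.0109 0.0034 0.0029 -0.0035; 0.0109 0.0033 0.0029 -0.0035; 0.0109 0.0033 0.0029 -0.0035; 0.0109 0.0033 0.0029 -0.0035; 0.0109 0.0033 0.0029 -0.0035
yaw 0.37501681961238287 -> 0.39269908169872414
```

View pics/w4.png

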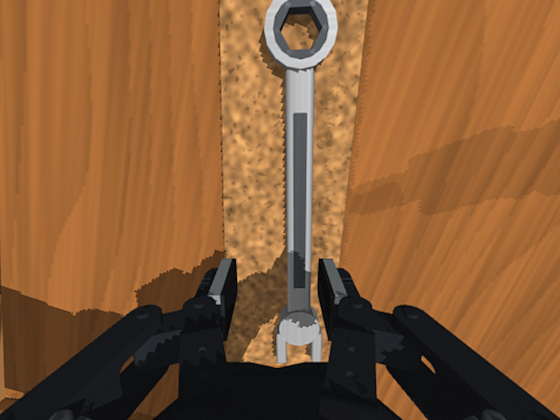

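```bash
python3 - <<'E'
from h import *
c=shot("wrist");o=c["o"];print(o["clock"],o["position"],np.degrees(yaw(o)))
m=cv2.cvtColor(c["img"],cv2.COLOR_BGR2HSV);m=((m[...,1]<60)&(m[...,2]>95)).astype(np.uint8)
P=[]
for v in range(80,230,5):
    x=np.where(m[v,275:330]>0)[0]+275
    P.append(plane(c,(x.min()+x.max()+1)/2,v+.5,.1745)[:2])
    if v%50==30: print(v,x.min(),x.max())
P=np.array(P);P0=P.mean(0);u=np.linalg.svd(P-P0)[2][0];u*=-np.sign(u[1]);print("ang",np.degrees(np.arctan2(u[1],u[0])),P0)
R=plane(c,302,31,.178)[:2];print("ring",R,"line foot",P0+u*(u@(R-P0)))
F=P0+u*(u@(R-P0));print("g107",F+.107*u)
plan([*(F+.107*u),.173],np.arctan2(u[1],u[0])+np.pi/2,5)
E
```

```text
4.5 [ 0.5567 -0.2447  0.2274] 21.486881010208457
80 287 314
130 287 313
180 287 312
ang -67.49032767977901 [ 0.5494 -0.1873]
ring [ 0.5242 -0.1259] line foot [ 0.524  -0.1259]
g107 [ 0.5649 -0.2248]
0.0110 0.0030 0.0029 -0.0033; 0.0110 0.0030 0.0029 -0.0033; 0.0110 0.0030 0.0029 -0.0033; 0.0110 0.0030 0.0029 -0.0033; 0.0110 0.0029 0.0029 -0.0033
yaw 0.37624016639444036 -> 0.3928678955328875
```

Consistent. Descend, with lateral correction first.

Call:
play_rows:
  increments: "0.008 0.005 0.005 -0.004; 0.008 0.005 0.005 -0.004; 0.008 0.003 0.003 -0.004; 0.008 0.002 0.002 -0.003; 0.006 0 0 0; 0.004 0 0 0; 0.003 0 0 0; 0.001 0 0 0; 0 0 0 0; 0 0 0 0"

```text
clock: 5.55
position: [0.5674, -0.22, 0.1788]
ee_rot: [-0.143, 0.694, 0.136, 0.692]
ft_force: [-0.2, 0.2, 0.6]
grip_width: 0.5
```

```bash
python3 - <<'E'
from h import *
c=shot("wrist","w5.png");o=c["o"];print(o["clock"],o["position"],np.degrees(yaw(o)),o["ft_force"],o["torque"])
plan([.565,-.2248,.173],np.radians(22.5),3)
E
```

```text
5.55 [ 0.5674 -0.22    0.1788] 22.74186191281807 [-0.2407  0.1992  0.6142] [ 0.0095  0.0426 -0.0037]
0.0019 -0.0011 -0.0013 0.0014; 0.0019 -0.0011 -0.0013 0.0014; 0.0019 -0.0012 -0.0013 0.0014
yaw 0.3968993165431301 -> 0.39269908169872414
```

View pics/w5.png

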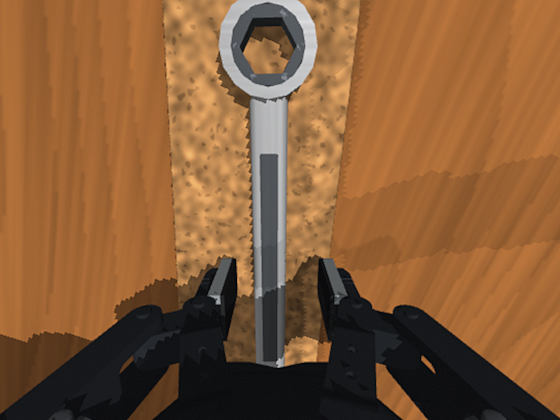

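Call:
play_rows:
  increments: "0.002 -0.002 -0.002 0.002; 0.002 -0.001 -0.001 0.002; 0.002 0 -0.001 0; 0.001 0 0 0; 0 0 0 0; 0 0 0 0"

```text
clock: 6.2
position: [0.5647, -0.2253, 0.1717]
ee_rot: [-0.142, 0.694, 0.134, 0.693]
ft_force: [-0.5, -0.1, -0.2]
grip_width: 0.504
```

Call:
play_rows:
  increments: "0 0 0 0; 0 0 0 0; 0 0 0 0; 0 0 0 0; 0 0 0 0; 0 0 0 0; 0 0 0 0"
  hand: 1
  squeeze: 100

```text
clock: 6.9
position: [0.5657, -0.225, 0.1729]
ee_rot: [-0.142, 0.693, 0.134, 0.694]
ft_force: [-0.4, -0.4, 0.5]
grip_width: 0.163
```

```bash
python3 - <<'E'
from h import *
c=shot("wrist","w6.png");o=c["o"];print(o["clock"],o["position"],np.degrees(yaw(o)),o["ft_force"],o["torque"],o["grip_width"])
E
```

```text
6.9 [ 0.5657 -0.225   0.1729] 22.49075161306261 [-0.3938 -0.4216  0.5127] [ 0.0507 -0.0362 -0.0458] 0.1631691348214322
```

View pics/w6.png

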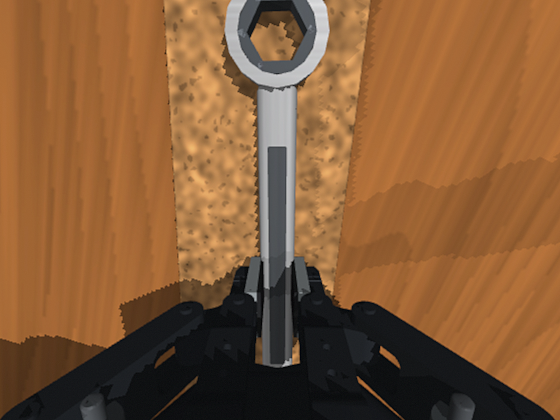

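Call:
play_rows:
  increments: "-0.006 0 0 0; -0.012 0 0 0; -0.014 0 0 0; -0.014 0 0 0; -0.01 0 0 0; -0.006 0 0 0; -0.003 0 0 0; 0 0 0 0"

```text
clock: 7.75
position: [0.5649, -0.2241, 0.2438]
ee_rot: [-0.142, 0.694, 0.134, 0.693]
ft_force: [-0.4, 0.2, -2.8]
grip_width: 0.16
```

```bash
python3 - <<'E'
from h import *
c=shot("wrist","w7.png");o=c["o"];print(o["clock"],o["position"],np.degrees(yaw(o)),o["ft_force"],o["torque"],o["grip_width"])
plan([.569,-.065,.237],np.radians(18.5),10)
E
```

```text
7.75 [ 0.5649 -0.2241  0.2438] 22.492426615198198 [-0.4498  0.2252 -2.8099] [-0.0533  0.0246 -0.0299] 0.1598164204567925
0.0006 0.0145 0.0065 0.0070; 0.0006 0.0146 0.0064 0.0070; 0.0006 0.0146 0.0063 0.0070; 0.0006 0.0147 0.0062 0.0070; 0.0006 0.0147 0.0061 0.0070; 0.0006 0.0148 0.0060 0.0070; 0.0006 0.0148 0.0059 0.0070; 0.0006 0.0148 0.0058 0.0070; 0.0006 0.0149 0.0057 0.0070; 0.0006 0.0149 0.0055 0.0070
yaw 0.3925356218948324 -> 0.32288591161895097
```

View pics/w7.png

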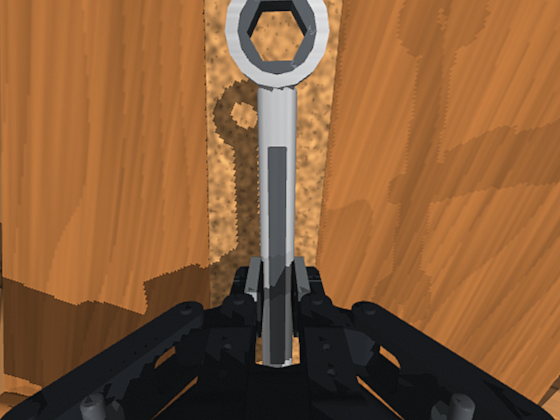

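Call:
play_rows:
  increments: "0 0.01 0.005 0.007; 0.001 0.015 0.007 0.007; 0.001 0.016 0.007 0.007; 0.001 0.016 0.007 0.007; 0.001 0.016 0.006 0.007; 0.001 0.016 0.006 0.007; 0.001 0.016 0.006 0.007; 0 0.014 0.005 0.007; 0 0.01 0.004 0.007; 0 0.006 0.002 0.003; 0 0.003 0.001 0; 0 0 0 0; 0 0 0 0"

```text
clock: 9.1
position: [0.5654, -0.0615, 0.2293]
ee_rot: [-0.116, 0.701, 0.112, 0.695]
ft_force: [-0.4, 0.1, -2.9]
grip_width: 0.158
```

```bash
python3 - <<'E'
from h import *
c=shot("wrist","w8.png");o=c["o"];print(o["clock"],o["position"],np.degrees(yaw(o)),o["ft_force"],o["torque"],o["grip_width"])
import pickle;pickle.dump(c,open("c8.pkl","wb"))
plan([.569,-.065,.230],np.radians(18.5),4)
E
```

```text
9.1 [ 0.5654 -0.0615  0.2293] 18.547677230540643 [-0.4441  0.0698 -2.8893] [-0.0057  0.0163  0.0743] 0.15805005302271874
-0.0002 -0.0011 0.0006 0.0002; -0.0002 -0.0011 0.0006 0.0002; -0.0002 -0.0011 0.0006 0.0002; -0.0002 -0.0011 0.0006 0.0002
yaw 0.3235442321543799 -> 0.32288591161895097
```

View pics/w8.png

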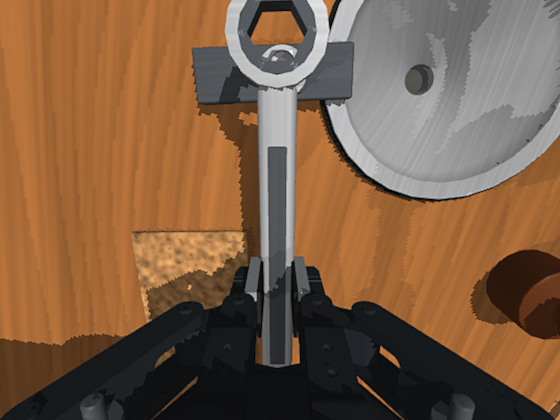

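```bash
python3 - <<'E'
from h import *
import pickle;c=pickle.load(open("c8.pkl","rb"))
crop(c,220,0,340,90,"w8r.png")
for z in (.2334,.2269,.2204): print(z,plane(c,278,30,z))
print(plane(c,281,55,.205))
E
```

```text
0.2334 [0.531  0.0429 0.2334]
0.2269 [0.5304 0.0445 0.2269]
0.2204 [0.5298 0.046  0.2204]
[0.5332 0.0402 0.205 ]
```

View pics/w8r.png

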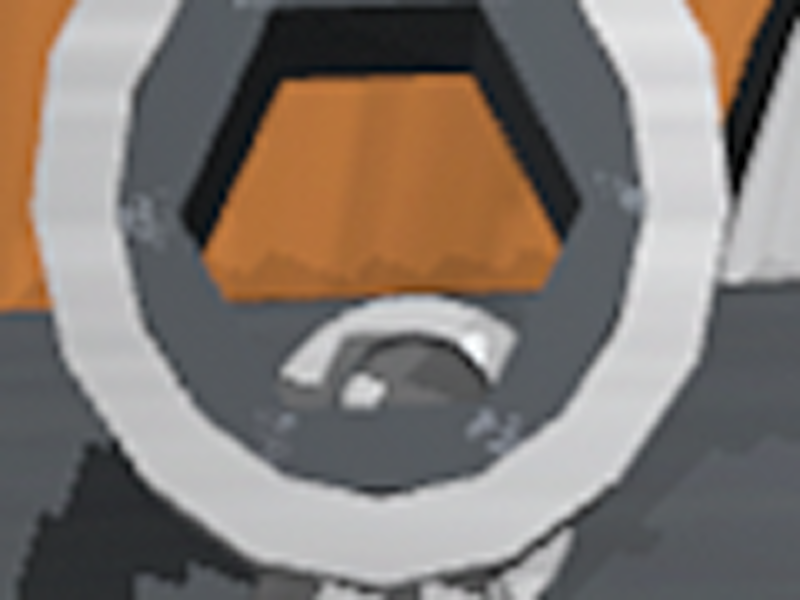

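```bash
python3 - <<'E'
from h import *
import pickle;c=pickle.load(open("c8.pkl","rb"))
print("stud proj",proj(c,[.5352,.0364,.205]), "back edge",proj(c,[.5352-.006*.317,.0364+.006*.948,.205]))
print(np.degrees(np.arccos(-Rr.from_quat(c["o"]["ee_rot"]).as_matrix()[2,0])))
L=(220+183/6.667,210/6.667);R=(220+580/6.667,205/6.667)
for z in (.229,.231,.2324,.2334,.235):
    a,b=plane(c,*L,z),plane(c,*R,z);print(z,np.linalg.norm(a-b),(a+b)/2, plane(c,220+35/6.667,31,z)[:2]-plane(c,220+725/6.667,31,z)[:2], np.degrees(np.arctan2(*(b-a)[[1,0]])))
E
```

```text
stud proj [282.517   64.7522] back edge [282.5801  50.8058]
0.620501541619681
0.229 0.023629978685066097 [0.5304 0.0435 0.229 ] [-0.039  -0.0129] 18.918683594937747
0.231 0.023278771268022948 [0.5306 0.043  0.231 ] [-0.0384 -0.0127] 18.918683594937743
0.2324 0.023032926076092784 [0.5307 0.0427 0.2324] [-0.038  -0.0126] 18.91868359493772
0.2334 0.02285732236757121 [0.5308 0.0425 0.2334] [-0.0377 -0.0125] 18.91868359493773
0.235 0.022576356433936646 [0.5309 0.0421 0.235 ] [-0.0373 -0.0123] 18.91868359493774
```

```bash
python3 - <<'E'
from h import *
plan([.570,-.0681,.220],np.radians(19),4)
E
```

```text
0.0023 -0.0019 0.0006 -0.0020; 0.0023 -0.0019 0.0006 -0.0020; 0.0023 -0.0019 0.0006 -0.0020; 0.0023 -0.0019 0.0006 -0.0020
yaw 0.3235442321543799 -> 0.33161255787892263
```

Call:
play_rows:
  increments: "0.003 -0.003 0.001 -0.003; 0.003 -0.003 0.001 -0.003; 0.002 -0.002 0 -0.001; 0.001 -0.001 0 0; 0 0 0 0; 0 0 0 0"

```text
clock: 9.75
position: [0.5704, -0.0728, 0.219]
ee_rot: [-0.118, 0.701, 0.113, 0.694]
ft_force: [-0.2, 0.6, -2.7]
grip_width: 0.156
```

```bash
python3 - <<'E'
from h import *
c=shot("wrist");o=c["o"];print(o["clock"],o["position"],np.degrees(yaw(o)),o["ft_force"],o["torque"],o["grip_width"])
import pickle;pickle.dump(c,open("c9.pkl","wb"))
crop(c,220,0,340,90,"w9r.png")
z=o["position"][2]
print("stud c",proj(c,[.5352,.0364,.205]))
for r in [(.006*np.cos(a),.006*np.sin(a)) for a in np.radians([18.5,108.5,198.5,288.5])]: print((proj(c,[.5352+r[0],.0364+r[1],.205])-[220,0])*6.667)
E
```

```text
9.75 [ 0.5704 -0.0728  0.219 ] 18.779741191706496 [-0.2217  0.6116 -2.6972] [-0.0017 -0.0094 -0.0265] 0.15641270708006902
stud c [281.1064  29.5916]
[499.1082 197.2952]
[408.0861  91.0183]
[315.7753 197.2799]
[406.7263 300.5872]
```

View pics/w9r.png

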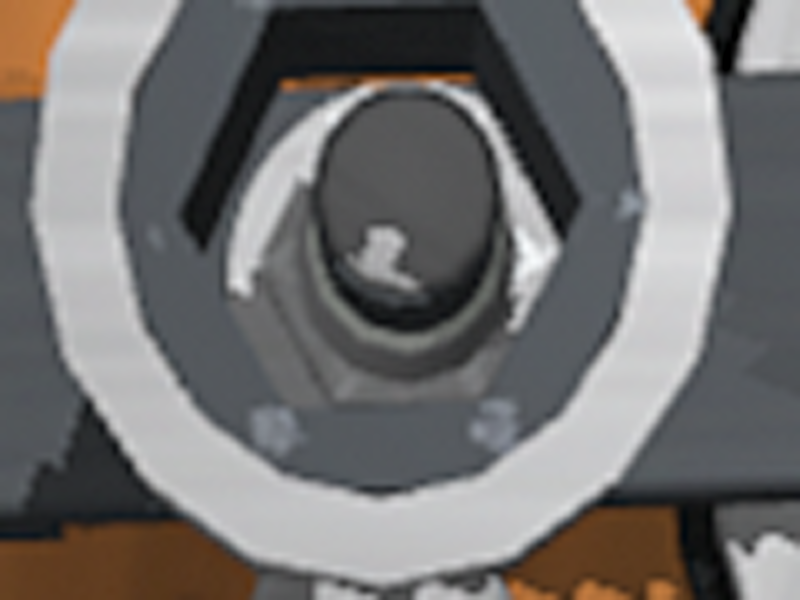

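```bash
python3 - <<'E'
from h import *
import pickle;c=pickle.load(open("c9.pkl","rb"))
o=get_obs();print(o["position"])
for dz in (.0005,.0017,.003):
  r=plane(c,277.2,31.1,c["o"]["position"][2]+dz);print(r, np.array([.5352,.0364])-r[:2])
# same for lower hole corner centre check with nut bottom edge
d=np.array([.5352,.0364])-plane(c,277.2,31.1,.2207)[:2]
plan([c["o"]["position"][0]+d[0],c["o"]["position"][1]+d[1],.2175],np.radians(19.5),3)
a=yaw(o);print("tool y,z shift",d@[-np.sin(a),np.cos(a)],d@[np.cos(a),np.sin(a)])
E
```

```text
[ 0.5704 -0.0728  0.219 ]
[0.5351 0.032  0.2195] [0.0001 0.0044]
[0.5352 0.0317 0.2207] [0.     0.0047]
[0.5353 0.0314 0.222 ] [-0.0001  0.005 ]
0.0005 0.0015 0.0005 -0.0042; 0.0005 0.0015 0.0005 -0.0042; 0.0005 0.0015 0.0005 -0.0042
yaw 0.3277994688471858 -> 0.34033920413889424
tool y,z shift 0.004457588431184496 0.0015321484965026564
```

Call:
play_rows:
  increments: "0 0.001 0.0005 -0.003; 0 0.001 0.0005 -0.003; 0 0.001 0.0003 -0.003; 0 0.001 0 0; 0 0 0 0; 0 0 0 0"

```text
clock: 10.4
position: [0.5704, -0.0675, 0.2195]
ee_rot: [-0.121, 0.7, 0.117, 0.694]
ft_force: [0.3, 0.7, -2.8]
grip_width: 0.161
```

```bash
cat > chk.py <<'E'
from h import *
import sys
c=shot("wrist");o=c["o"];print(o["clock"],o["position"],np.degrees(yaw(o)),o["ft_force"],o["torque"],o["grip_width"])
crop(c,220,0,340,90,sys.argv[1])
d=np.array([.5352,.0364])-plane(c,277.2,31.1,o["position"][2]+.0017)[:2];a=yaw(o)
print("need world",d,"tool y,z",d@[-np.sin(a),np.cos(a)],d@[np.cos(a),np.sin(a)])
q=[(proj(c,[.5352+.006*np.cos(t),.0364+.006*np.sin(t),.205])-[220,0])*6.667 for t in np.radians([18.5,108.5,198.5,288.5])];print(np.array(q).round(0).tolist())
E
python3 chk.py w10r.png
```

```text
10.4 [ 0.5704 -0.0675  0.2195] 19.399947364231387 [ 0.2649  0.7022 -2.7594] [ 0.0313 -0.0072  0.0287] 0.16142795153612363
need world [ 0.0011 -0.0002] tool y,z -0.0005251949893202838 0.0010098207979080665
[[490.0, 286.0], [401.0, 182.0], [309.0, 284.0], [398.0, 386.0]]
```

View pics/w10r.png

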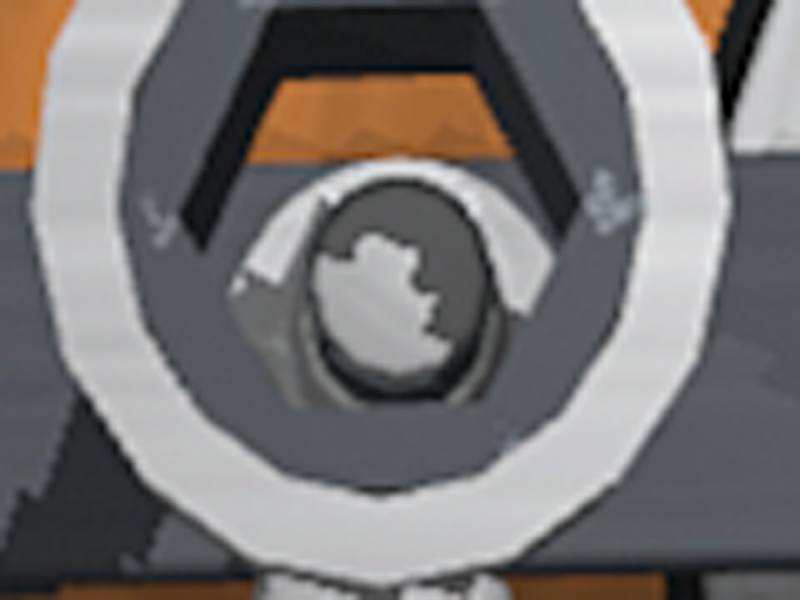

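Call:
play_rows:
  increments: "0.002 -0.0002 0.0005 0; 0.003 -0.0002 0.0004 0; 0.003 0 0 0; 0.002 0 0 0; 0.001 0 0 0; 0 0 0 0; 0 0 0 0"

```text
clock: 11.15
position: [0.5712, -0.0679, 0.207]
ee_rot: [-0.121, 0.7, 0.117, 0.694]
ft_force: [0.4, 1.0, -2.7]
grip_width: 0.16
```

```bash
python3 chk.py w11r.png
```

```text
11.15 [ 0.5712 -0.0679  0.207 ] 19.38120109307923 [ 0.44    1.0398 -2.6596] [-0.0171 -0.053   0.0216] 0.1603465329006977
need world [0.0003 0.0002] tool y,z 9.99986216997878e-05 0.0003469054223844818
[[487.0, 224.0], [389.0, 108.0], [288.0, 222.0], [386.0, 334.0]]
```

View pics/w11r.png

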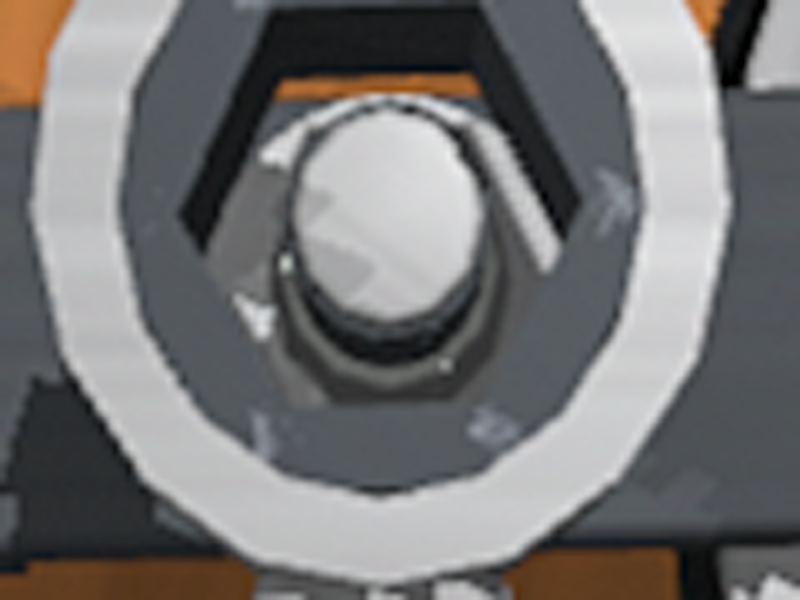

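Call:
play_rows:
  increments: "0.0015 0.0002 0.0003 0; 0.0015 0.0001 0.0002 0; 0.0015 0 0 0; 0.0015 0 0 0; 0.001 0 0 0; 0.0005 0 0 0; 0 0 0 0; 0 0 0 0"

```text
clock: 12.0
position: [0.5716, -0.0675, 0.199]
ee_rot: [-0.121, 0.7, 0.117, 0.694]
ft_force: [-0.2, 0.2, -2.6]
grip_width: 0.162
```

```bash
python3 chk.py w12r.png
```

```text
12.0 [ 0.5716 -0.0675  0.199 ] 19.38071582736395 [-0.1839  0.1622 -2.631 ] [ 0.0083  0.0077 -0.0111] 0.1617279192832165
need world [-0.0001 -0.0002] tool y,z -0.00012861970761635956 -0.00016675524446278388
[[484.0, 190.0], [379.0, 65.0], [272.0, 187.0], [376.0, 308.0]]
```

View pics/w12r.png

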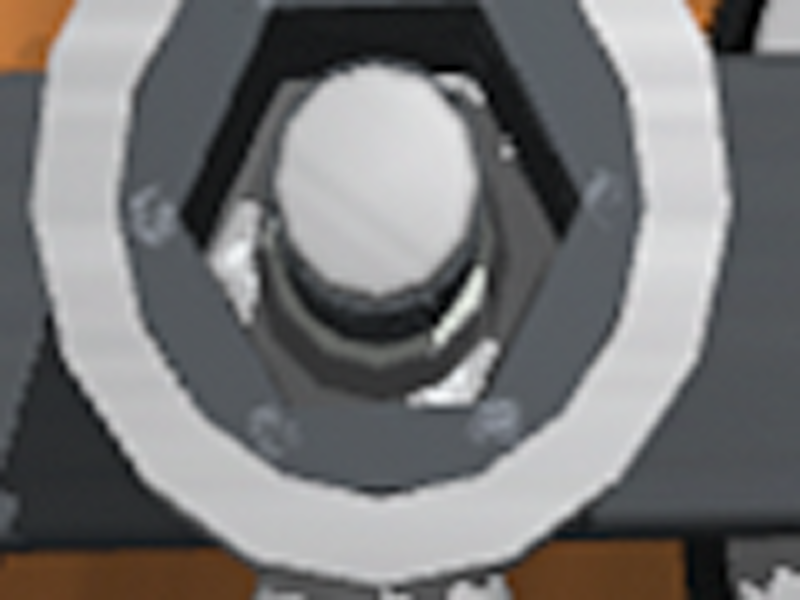

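Call:
play_rows:
  increments: "0.0015 0 0 0; 0.0015 0 0 0; 0.0015 0 0 0; 0.0015 0 0 0; 0.0015 0 0 0; 0.001 0 0 0; 0.0005 0 0 0; 0 0 0 0; 0 0 0 0"

```text
clock: 12.95
position: [0.5715, -0.0671, 0.1893]
ee_rot: [-0.121, 0.7, 0.117, 0.694]
ft_force: [-0.1, 0.4, -2.3]
grip_width: 0.156
```

```bash
python3 chk.py w13r.png
```

```text
12.95 [ 0.5715 -0.0671  0.1893] 19.402705018317953 [-0.1357  0.4366 -2.318 ] [ 0.1366  0.0027 -0.0054] 0.15603483271786248
need world [ 0.     -0.0006] tool y,z -0.0005450523253129524 -0.0001499704318348708
[[491.0, 144.0], [377.0, 8.0], [260.0, 142.0], [374.0, 274.0]]
```

View pics/w13r.png

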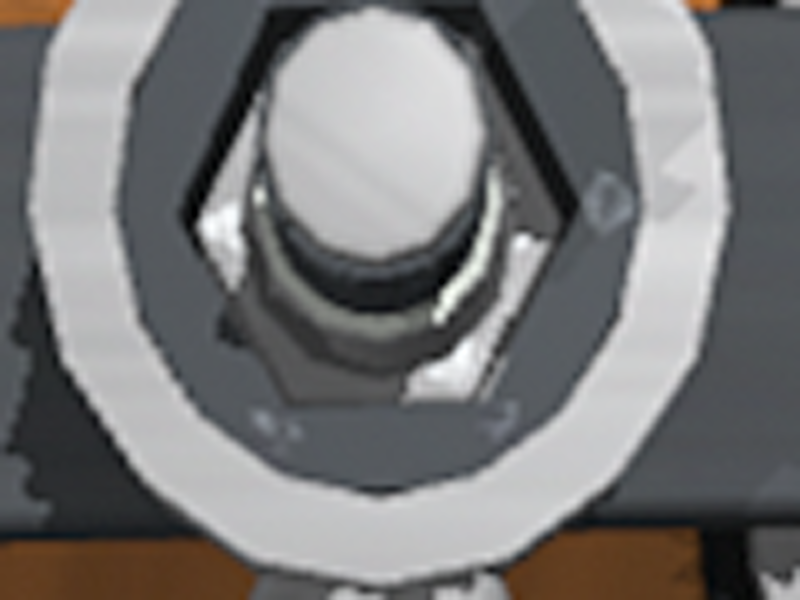

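Call:
play_rows:
  increments: "0.0008 -0.0003 0 0; 0.0007 -0.0002 0 0; 0.0003 0 0 0; 0 0 0 0; 0 0 0 0"

```text
clock: 13.5
position: [0.5716, -0.0671, 0.1873]
ee_rot: [-0.121, 0.7, 0.117, 0.694]
ft_force: [-0.6, 1.8, -2.2]
grip_width: 0.162
```

```bash
cat > st.py <<'E'
from h import *
S=np.array([.5352,.0364])
o=get_obs();p=o["position"];d=p[:2]-S;r=np.hypot(*d);phi=np.arctan2(d[1],d[0]);y=yaw(o)
F=o["ft_force"];M=o["torque"]
# outside force on tool -> torque about stud (ccw +)
Tq=d[0]*F[1]-d[1]*F[0]+M[2]
print("t",o["clock"],"p",p,"r %.4f phi %.4f yaw-90 %.4f deg(%.1f)"%(r,phi,y-np.pi/2,np.degrees(phi)),"F",F,"M",M,"T(stud) %.3f tang %.2f rad %.2f"%(Tq,(d[0]*F[1]-d[1]*F[0])/r,F[:2]@d/r),"gw %.3f"%o["grip_width"])
print("j",o["joint_pos"])
E
python3 st.py; python3 chk.py w14r.png
```

```text
t 13.5 p [ 0.5716 -0.0671  0.1873] r 0.1097 phi -1.2322 yaw-90 -1.2317 deg(-70.6) F [-0.5542  1.7532 -2.1563] M [ 0.264   0.042  -0.0042] T(stud) 0.002 tang 0.06 rad -1.84 gw 0.162
j [ 0.4989  0.3158 -0.5605  1.6345  0.1816  1.2509  0.241 ]
13.5 [ 0.5716 -0.0671  0.1873] 19.42938238852342 [-0.5542  1.7532 -2.1563] [ 0.264   0.042  -0.0042] 0.161601893302862
need world [-0.     -0.0006] tool y,z -0.0005697845930256211 -0.00021922790132999497
[[491.0, 133.0], [375.0, -7.0], [256.0, 130.0], [372.0, 264.0]]
```

View pics/w14r.png

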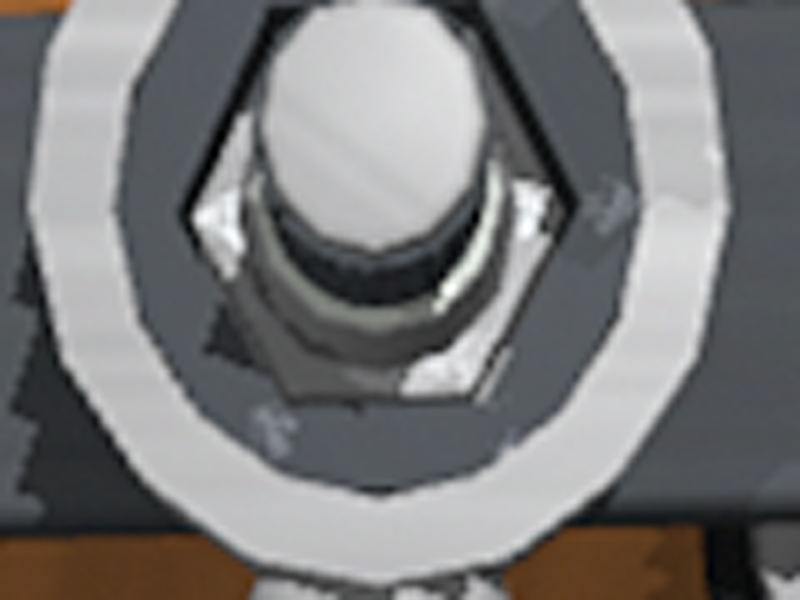

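Call:
play_rows:
  increments: "0 0.0005 -0.004 0.04; 0 0.0004 -0.009 0.08; 0 0.0004 -0.009 0.08; 0 0.0004 -0.009 0.08; 0 0.0004 -0.009 0.08"

```text
clock: 14.05
position: [0.5325, -0.0729, 0.1878]
ee_rot: [0.009, 0.709, -0.013, 0.705]
ft_force: [1.0, 1.4, -3.8]
grip_width: 0.162
```

```bash
python3 st.py; python3 chk.py w15r.png
```

```text
t 14.05 p [ 0.5325 -0.0729  0.1878] r 0.1093 phi -1.5952 yaw-90 -1.6020 deg(-91.4) F [ 0.9838  1.3669 -3.8243] M [ 0.2269 -0.3094  0.3686] T(stud) 0.472 tang 0.95 rad -1.39 gw 0.162
j [ 0.506   0.2208 -0.519   1.7357  0.1231  1.2216 -0.0766]
14.05 [ 0.5325 -0.0729  0.1878] -1.7888636304309742 [ 0.9838  1.3669 -3.8243] [ 0.2269 -0.3094  0.3686] 0.1617137032267346
need world [-0.0012 -0.0009] tool y,z -0.0009023040030643823 -0.0011506919710980786
[[467.0, 96.0], [315.0, 15.0], [248.0, 190.0], [398.0, 268.0]]
```

View pics/w15r.png

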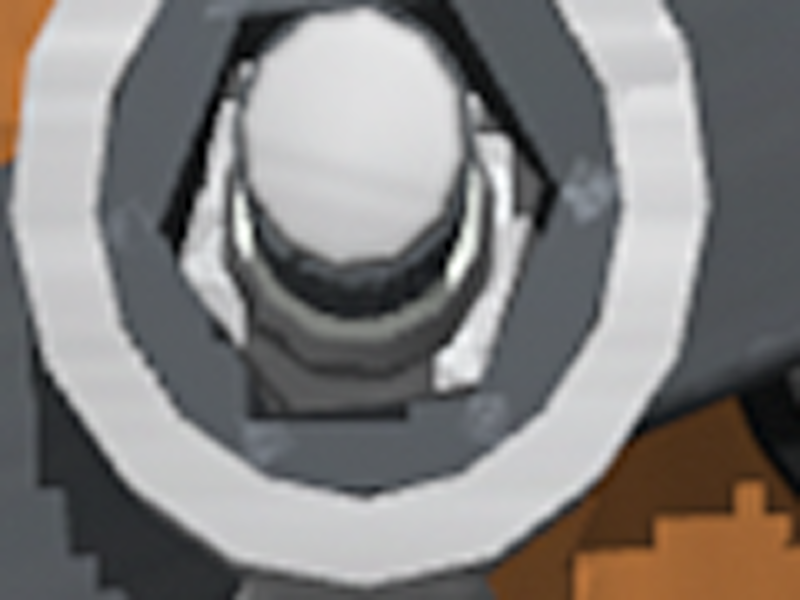

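Call:
play_rows:
  increments: "0.0003 0.0005 -0.0095 0.085; 0.0003 0.0005 -0.0095 0.085; 0 0.0005 -0.0095 0.085; 0 0.0005 -0.0095 0.085; 0 0.0005 -0.0095 0.085; 0 0.0005 -0.0095 0.085"

```text
clock: 14.7
position: [0.4783, -0.0574, 0.1882]
ee_rot: [0.189, 0.68, -0.197, 0.681]
ft_force: [0.2, -0.2, -4.6]
grip_width: 0.16
```

```bash
python3 st.py; python3 chk.py w16r.png
```

```text
t 14.7 p [ 0.4783 -0.0574  0.1882] r 0.1097 phi -2.1162 yaw-90 -2.1236 deg(-121.2) F [ 0.1907 -0.2289 -4.6313] M [ 0.0538 -0.2089  0.4232] T(stud) 0.454 tang 0.28 rad 0.10 gw 0.160
j [ 0.4913  0.0859 -0.4927  1.8735  0.0549  1.195  -0.573 ]
14.7 [ 0.4783 -0.0574  0.1882] -31.672317725414835 [ 0.1907 -0.2289 -4.6313] [ 0.0538 -0.2089  0.4232] 0.16031469728370906
need world [-0.0015  0.0002] tool y,z -0.0005982536503342865 -0.0013417259097036973
[[432.0, 34.0], [265.0, 52.0], [283.0, 242.0], [446.0, 225.0]]
```

View pics/w16r.png

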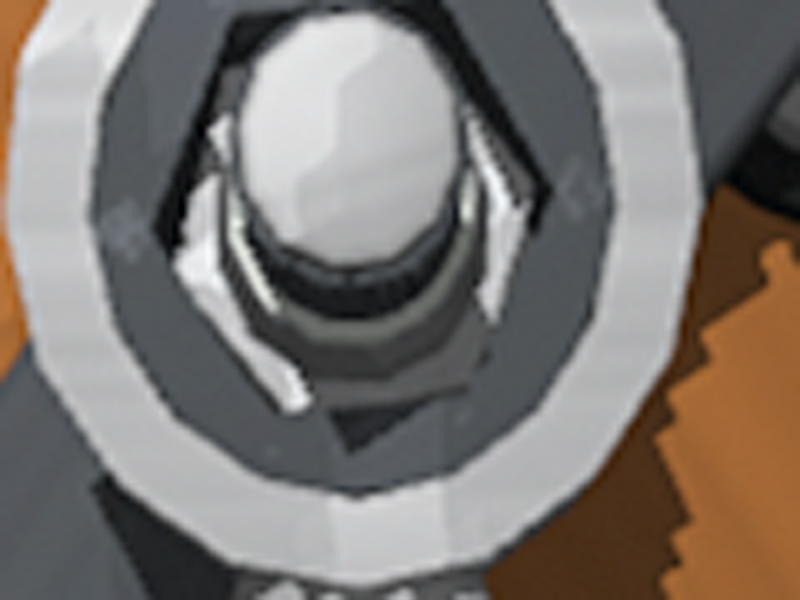

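Call:
play_rows:
  increments: "0.0004 0.0005 -0.0095 0.085; 0.0004 0.0005 -0.0095 0.085; 0.0003 0.0005 -0.0095 0.085; 0 0.0005 -0.0095 0.085; 0 0.0005 -0.0095 0.085; 0 0 0 0"

```text
clock: 15.35
position: [0.444, -0.0252, 0.188]
ee_rot: [0.327, 0.622, -0.338, 0.626]
ft_force: [-1.0, 0.9, -1.5]
grip_width: 0.16
```

```bash
python3 st.py; python3 chk.py w17r.png
```

```text
t 15.35 p [ 0.444  -0.0252  0.188 ] r 0.1100 phi -2.5477 yaw-90 -2.5490 deg(-146.0) F [-1.0353  0.9417 -1.5437] M [0.0561 0.2562 0.3051] T(stud) 0.155 tang -1.36 rad 0.33 gw 0.160
j [ 0.4612 -0.0012 -0.5127  1.9563  0.0164  1.1893 -1.0359]
15.35 [ 0.444  -0.0252  0.188 ] -56.04919337037292 [-1.0353  0.9417 -1.5437] [0.0561 0.2562 0.3051] 0.16021943697152025
need world [-0.0008  0.0003] tool y,z -0.00044883570873267175 -0.000707178391520433
[[403.0, 2.0], [257.0, 98.0], [341.0, 264.0], [484.0, 171.0]]
```

View pics/w17r.png

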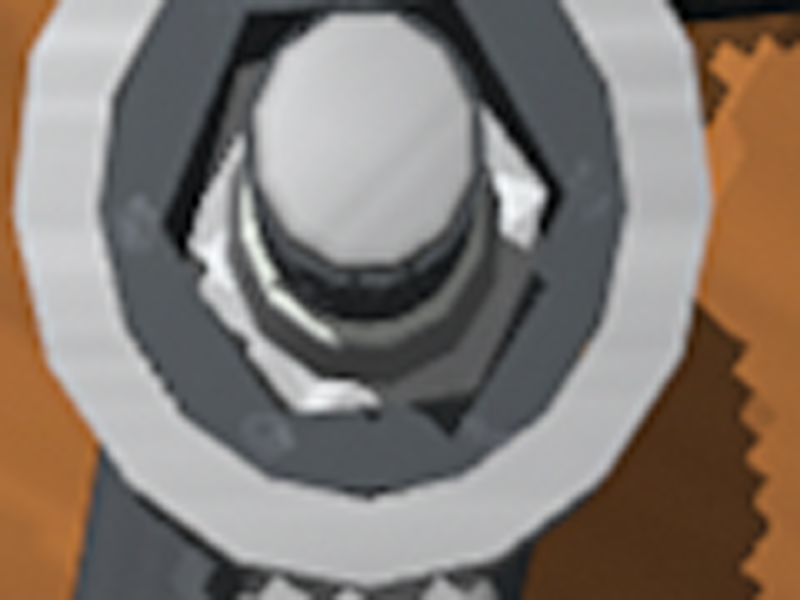

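```bash
python3 - <<'E'
from h import *
k=6.667
C=np.array([[0.0001,-.3032,.9529,-.1346],[-.0017,-.9529,-.3032,.0775],[1,-.0016,-.0006,.0004]])
f=210/np.tan(np.radians(70.50050304497785/2))
def dirn(L,R):
    P=[]
    for q in (L,R):
        u,v=220+q[0]/k,q[1]/k
        d=C[:,:3]@[(u-276.96)/f,(v-214.92)/f,1];s=(-.0017-C[0,3])/d[0];P.append(C[:,3]+d*s)
    d=P[1]-P[0];return np.degrees(np.arctan2(d[1],d[2])),np.linalg.norm(d)
for n,L,R,y in [("w14",(183,212),(578,207),19.43),("w15",(170,238),(556,197),-1.79),("w16",(160,228),(550,195),-31.67),("w17",(168,225),(560,195),-56.05)]:
    a,l=dirn(L,R);print(n,"ring corner dir rel tool z %.1f"%a,"world %.1f"%(y+a),l)
E
```

```text
w14 ring corner dir rel tool z 0.5 world 20.0 0.0232433693497346
w15 ring corner dir rel tool z 5.2 world 3.4 0.02284106345971629
w16 ring corner dir rel tool z 4.1 world -27.5 0.023023655576786022
w17 ring corner dir rel tool z 3.7 world -52.3 0.023122729174786544
```

Call:
play_rows:
  increments: "0.0002 0.0003 0.006 -0.05; 0 0.0006 0.011 -0.1; 0 0.0006 0.011 -0.1; 0 0.0006 0.011 -0.1; 0 0.0006 0.011 -0.1; 0 0.0006 0.011 -0.1; 0 0.0006 0.011 -0.1; 0 0.0006 0.011 -0.1"

```text
clock: 16.2
position: [0.5174, -0.0718, 0.1879]
ee_rot: [0.053, 0.705, -0.062, 0.704]
ft_force: [-0.8, 3.8, -2.7]
grip_width: 0.166
```

```bash
python3 st.py
```

```text
t 16.2 p [ 0.5174 -0.0718  0.1879] r 0.1096 phi -1.7334 yaw-90 -1.7335 deg(-99.3) F [-0.8132  3.7691 -2.6756] M [1.0367 0.2241 0.0307] T(stud) -0.124 tang -1.41 rad -3.59 gw 0.166
j [ 0.4976  0.1811 -0.5012  1.7771  0.1053  1.2093 -0.197 ]
```

Call:
play_rows:
  increments: "0 0.0007 0.011 -0.1; 0 0.0007 0.011 -0.1; 0 0.0006 0.011 -0.1; 0 0.0006 0.011 -0.1; 0 0.0006 0.011 -0.1; 0 0.0006 0.011 -0.1; 0 0.0006 0.011 -0.1; 0 0.0004 0.008 -0.07; 0 0.0002 0.004 -0.04; 0 0 0 0"

```text
clock: 17.2
position: [0.6079, -0.0453, 0.1836]
ee_rot: [-0.249, 0.663, 0.253, 0.659]
ft_force: [-3.7, 2.6, -0.8]
grip_width: 0.158
```

```bash
python3 st.py; python3 chk.py w18r.png; python3 -c "
from h import *
shot('scene','s18.png')"
```

```text
t 17.2 p [ 0.6079 -0.0453  0.1836] r 0.1093 phi -0.8438 yaw-90 -0.8443 deg(-48.3) F [-3.7029  2.5597 -0.7575] M [0.762  0.743  0.0025] T(stud) -0.114 tang -1.07 rad -4.37 gw 0.158
j [ 0.475   0.405  -0.6073  1.5441  0.2335  1.2748  0.5621]
17.2 [ 0.6079 -0.0453  0.1836] 41.62421510034528 [-3.7029  2.5597 -0.7575] [0.762  0.743  0.0025] 0.15811315638062376
need world [ 0.0007 -0.001 ] tool y,z -0.0012302909841856126 -0.00015634144066618253
[[486.0, 172.0], [424.0, -11.0], [265.0, 64.0], [330.0, 243.0]]
```

View pics/w18r.png

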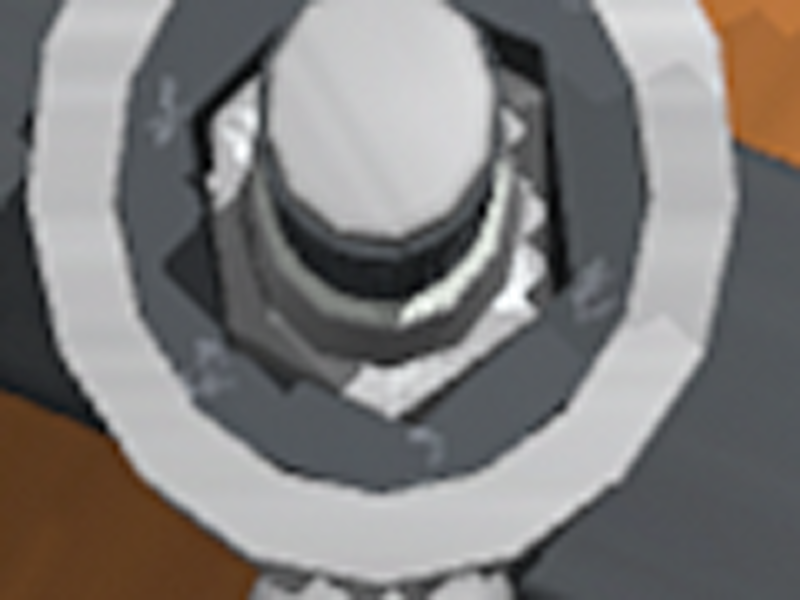

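View pics/s18.png

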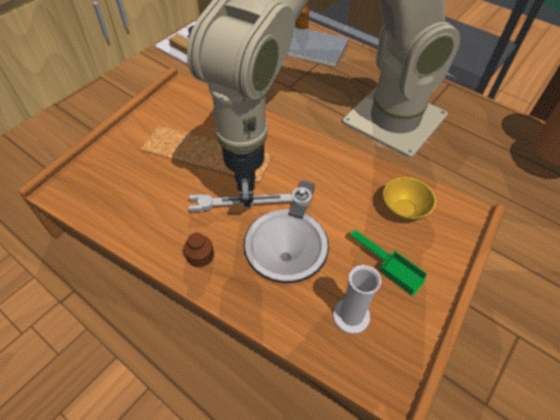

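Call:
play_rows:
  increments: "-0.001 0.0003 -0.004 0.04; -0.001 0.0006 -0.0095 0.085; -0.0005 0.0006 -0.0095 0.085; -0.0005 0.0005 -0.0095 0.085; 0 0.0005 -0.0095 0.085; 0 0.0005 -0.0095 0.085"

```text
clock: 17.9
position: [0.5609, -0.07, 0.1861]
ee_rot: [-0.083, 0.704, 0.087, 0.7]
ft_force: [4.3, 5.9, -2.7]
grip_width: 0.16
```

```bash
python3 st.py; python3 chk.py w19r.png
```

```text
t 17.9 p [ 0.5609 -0.07    0.1861] r 0.1095 phi -1.3341 yaw-90 -1.3299 deg(-76.4) F [ 4.2915  5.9057 -2.7339] M [ 1.3238 -0.9398  0.0404] T(stud) 0.649 tang 5.56 rad -4.73 gw 0.160
j [ 0.5023  0.29   -0.5392  1.6639  0.1502  1.2374  0.1721]
17.9 [ 0.5609 -0.07    0.1861] 13.80106973225511 [ 4.2915  5.9057 -2.7339] [ 1.3238 -0.9398  0.0404] 0.15984829092754615
need world [ 0.0004 -0.001 ] tool y,z -0.0010868288458277717 0.0001505223954347176
[[500.0, 120.0], [372.0, -5.0], [265.0, 144.0], [392.0, 264.0]]
```

View pics/w19r.png

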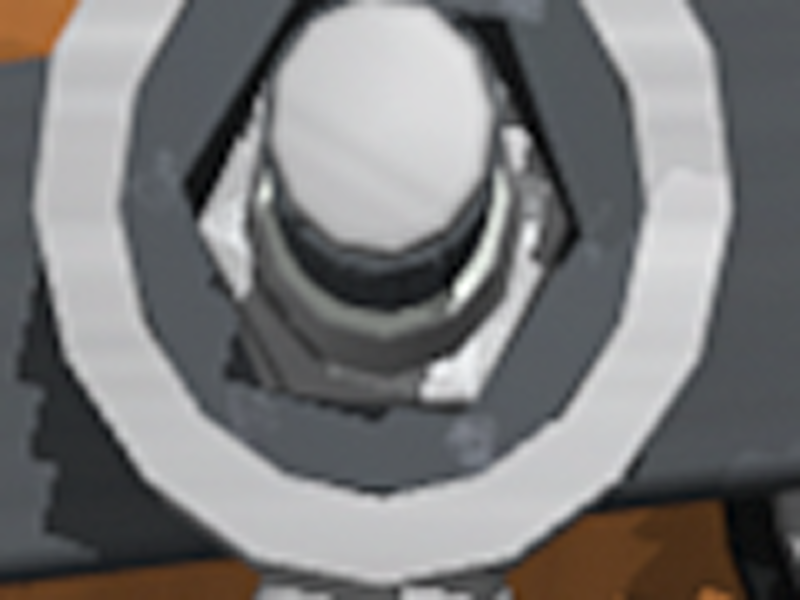

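Call:
play_rows:
  increments: "-0.0003 0.0008 -0.0095 0.085; -0.0003 0.0008 -0.0095 0.085; 0 0.0005 -0.0095 0.085; 0 0.0005 -0.0095 0.085; 0 0.0005 -0.0095 0.085"

```text
clock: 18.45
position: [0.5137, -0.0711, 0.1872]
ee_rot: [0.074, 0.703, -0.07, 0.704]
ft_force: [1.8, 4.2, -4.7]
grip_width: 0.159
```

```bash
python3 st.py
```

```text
t 18.45 p [ 0.5137 -0.0711  0.1872] r 0.1096 phi -1.7685 yaw-90 -1.7753 deg(-101.3) F [ 1.7728  4.1749 -4.6577] M [ 0.713  -0.278   0.4186] T(stud) 0.519 tang 0.92 rad -4.44 gw 0.159
j [ 0.5061  0.1716 -0.4962  1.7882  0.0813  1.2024 -0.2177]
```

Call:
play_rows:
  increments: "0.0002 0.0006 -0.0095 0.085; 0 0.0006 -0.0095 0.085; 0 0.0006 -0.0095 0.085"

```text
clock: 18.75
position: [0.4883, -0.063, 0.1876]
ee_rot: [0.166, 0.685, -0.162, 0.691]
ft_force: [2.4, 1.8, -5.2]
grip_width: 0.163
```

```bash
python3 st.py
```

```text
t 18.75 p [ 0.4883 -0.063   0.1876] r 0.1098 phi -2.0115 yaw-90 -2.0391 deg(-115.2) F [ 2.427   1.8031 -5.2404] M [ 0.0457 -0.5381  1.0513] T(stud) 1.208 tang 1.43 rad -2.67 gw 0.163
j [ 0.4984  0.1035 -0.4841  1.857   0.0486  1.1847 -0.4697]
```

Call:
play_rows:
  increments: "0.0002 0.0006 -0.0095 0.08; 0 0.0006 -0.0095 0.08; 0 0.0006 -0.0095 0.08"

```text
clock: 19.05
position: [0.4657, -0.0489, 0.1876]
ee_rot: [0.249, 0.657, -0.246, 0.667]
ft_force: [4.3, -0.4, -6.2]
grip_width: 0.16
```

```bash
python3 st.py; python3 chk.py w20r.png
```

```text
t 19.05 p [ 0.4657 -0.0489  0.1876] r 0.1100 phi -2.2543 yaw-90 -2.2866 deg(-129.2) F [ 4.3148 -0.3776 -6.2001] M [-0.1776 -0.5769  1.1727] T(stud) 1.567 tang 3.58 rad -2.43 gw 0.160
j [ 0.4857  0.0417 -0.4857  1.9173  0.0227  1.1729 -0.7239]
19.05 [ 0.4657 -0.0489  0.1876] -41.0115978304921 [ 4.3148 -0.3776 -6.2001] [-0.1776 -0.5769  1.1727] 0.1604955721410919
need world [-0.0037  0.002 ] tool y,z -0.0008737073097203544 -0.004097543509217899
[[364.0, 20.0], [204.0, 68.0], [249.0, 250.0], [406.0, 204.0]]
```

View pics/w20r.png

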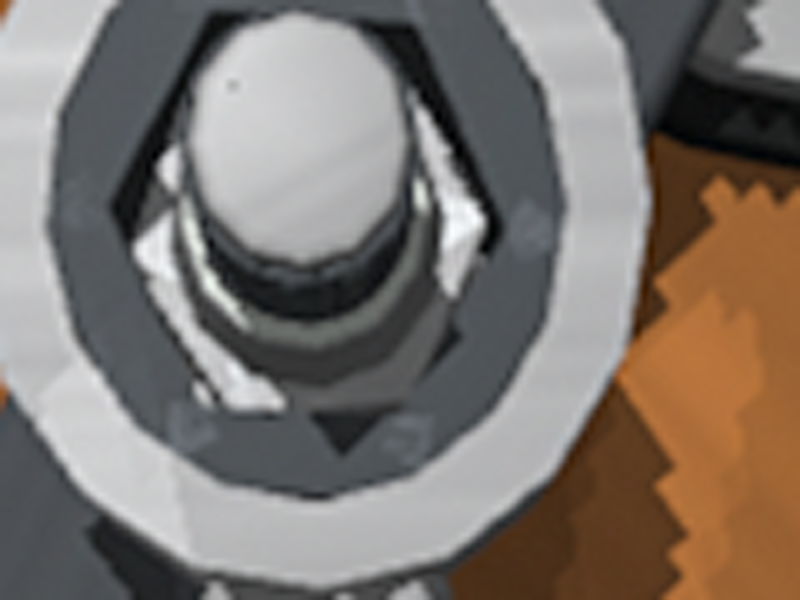

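Call:
play_rows:
  increments: "0 0.0006 -0.009 0.075; 0 0.0006 -0.009 0.075; 0 0.0006 -0.009 0.075"

```text
clock: 19.4
position: [0.4483, -0.0314, 0.1875]
ee_rot: [0.323, 0.623, -0.321, 0.636]
ft_force: [4.0, -3.0, -4.9]
grip_width: 0.161
```

```bash
python3 st.py
```

```text
t 19.4 p [ 0.4483 -0.0314  0.1875] r 0.1103 phi -2.4790 yaw-90 -2.5169 deg(-142.0) F [ 4.0499 -2.9594 -4.9262] M [-0.5885 -0.3168  1.2948] T(stud) 1.827 tang 4.82 rad -1.37 gw 0.161
j [ 0.4704 -0.0062 -0.5001  1.9618  0.0049  1.1673 -0.9776]
```

Call:
play_rows:
  increments: "0 0 0.004 -0.03; 0 0.0003 0.005 -0.05; 0 0.0003 0.005 -0.05; 0 0 0.002 -0.02; 0 0 0 0; 0 0 0 0"

```text
clock: 20.0
position: [0.4582, -0.0425, 0.1877]
ee_rot: [0.27, 0.647, -0.269, 0.66]
ft_force: [-1.3, 4.0, -2.5]
grip_width: 0.158
```

```bash
python3 st.py;python3 chk.py w21r.png
```

```text
t 20.0 p [ 0.4582 -0.0425  0.1877] r 0.1103 phi -2.3441 yaw-90 -2.3522 deg(-134.3) F [-1.3302  4.0332 -2.54  ] M [0.7018 0.2643 0.3513] T(stud) -0.064 tang -3.77 rad -1.96 gw 0.158
j [ 0.4787  0.02   -0.4901  1.9375  0.017   1.1693 -0.7991]
20.0 [ 0.4582 -0.0425  0.1877] -44.771562853967616 [-1.3302  4.0332 -2.54  ] [0.7018 0.2643 0.3513] 0.15775773414947064
need world [-0.0014  0.0006] tool y,z -0.0006105324950725016 -0.001435415413482387
[[411.0, 11.0], [254.0, 71.0], [308.0, 249.0], [462.0, 191.0]]
```

View pics/w21r.png

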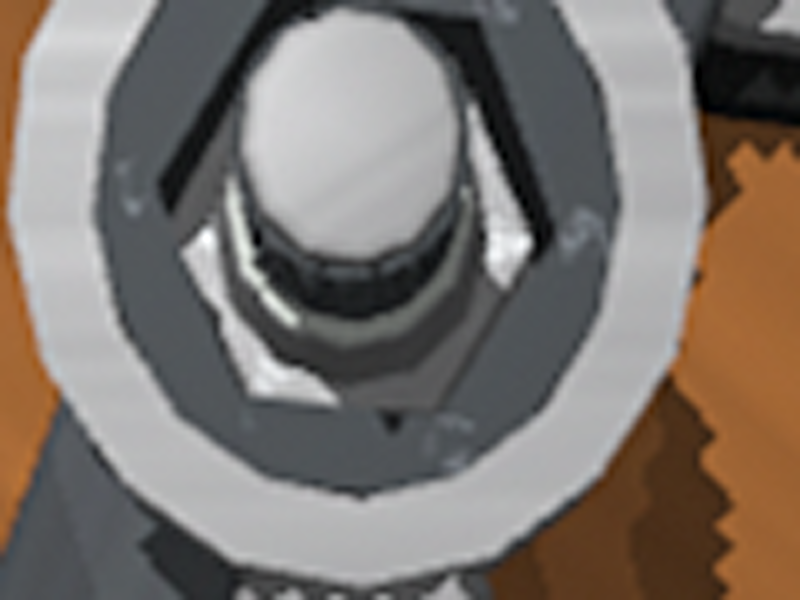

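Call:
play_rows:
  increments: "-0.002 0 -0.0005 0; -0.004 0 0 0; -0.005 0 0 0; -0.006 0 0 0; -0.006 0 0 0; -0.006 0 0 0; -0.004 0 0 0; -0.002 0 0 0; 0 0 0 0; 0 0 0 0"

```text
clock: 21.05
position: [0.4579, -0.0441, 0.2273]
ee_rot: [0.271, 0.645, -0.271, 0.661]
ft_force: [-0.8, -0.2, -2.4]
grip_width: 0.161
```

```bash
python3 st.py;python3 -c "
from h import *
shot('wrist','w22.png');shot('scene','s22.png')"
```

```text
t 21.05 p [ 0.4579 -0.0441  0.2273] r 0.1116 phi -2.3361 yaw-90 -2.3570 deg(-133.9) F [-0.7512 -0.1856 -2.4449] M [-0.0209  0.0661 -0.0037] T(stud) -0.050 tang -0.41 rad 0.65 gw 0.161
j [ 0.4849 -0.0179 -0.4839  1.8862  0.0006  1.2503 -0.7854]
```

View pics/w22.png

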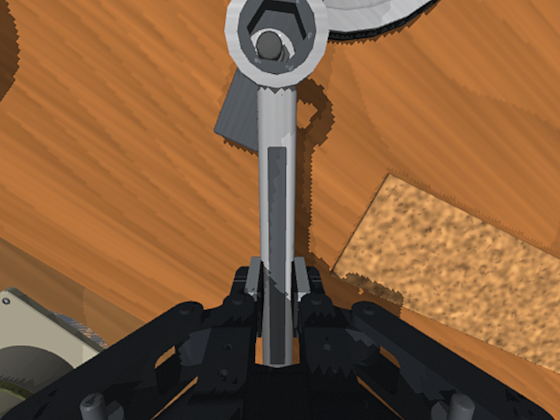

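View pics/s22.png

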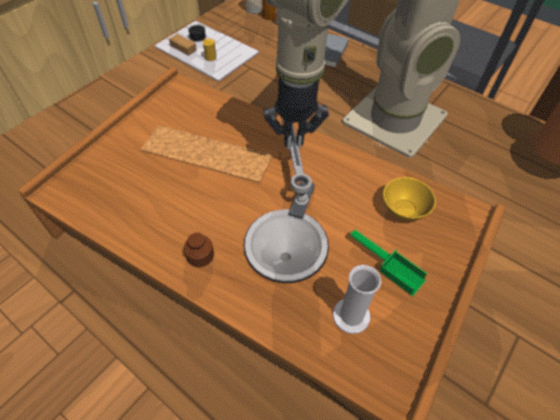

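```bash
python3 - <<'E'
from h import *
t=shot("top","t22.png");k=800/220
P=np.array([plane(t,230+x/k,150+y/k,.164)[:2] for x,y in [(303,283),(707,148),(748,268),(345,402)]])
c=P.mean(0);d=P[1]-P[0]+P[2]-P[3];print(P,c,np.degrees(np.arctan2(d[1],d[0])),np.linalg.norm(P[1]-P[0]))
o=get_obs();p=o["position"];print(p)
plan([.40+.1,-.16,.235],np.radians(-10),6)
plan([.566,-.226,.235],np.radians(22.5),8,p=[.50,-.16,.235],y=np.radians(-10))
E
```

```text
[[ 0.5422 -0.069 ]
 [ 0.6392 -0.3437]
 [ 0.5574 -0.3685]
 [ 0.463  -0.0972]] [ 0.5505 -0.2196] -70.69147581662415 0.29139420671582394
[ 0.4578 -0.044   0.2271]
-0.0013 -0.0087 0.0186 -0.1019; -0.0013 -0.0105 0.0177 -0.1019; -0.0013 -0.0123 0.0165 -0.1019; -0.0013 -0.0139 0.0152 -0.1019; -0.0013 -0.0154 0.0137 -0.1019; -0.0013 -0.0167 0.0120 -0.1019
yaw -0.7861323654240658 -> -0.17453292519943295
-0.0000 -0.0067 0.0096 -0.0709; -0.0000 -0.0074 0.0091 -0.0709; -0.0000 -0.0080 0.0085 -0.0709; -0.0000 -0.0086 0.0079 -0.0709; -0.0000 -0.0091 0.0073 -0.0709; -0.0000 -0.0096 0.0066 -0.0709; -0.0000 -0.0100 0.0059 -0.0709; -0.0000 -0.0104 0.0052 -0.0709
yaw -0.17453292519943295 -> 0.39269908169872414
```

```bash
python3 - <<'E'
from h import *
plan([.5488,-.2149,.232],np.radians(19.3),14)
E
```

```text
-0.0003 -0.0040 0.0132 -0.0802; -0.0003 -0.0051 0.0129 -0.0802; -0.0003 -0.0061 0.0124 -0.0802; -0.0003 -0.0071 0.0119 -0.0802; -0.0003 -0.0080 0.0113 -0.0802; -0.0003 -0.0089 0.0106 -0.0802; -0.0003 -0.0097 0.0099 -0.0802; -0.0003 -0.0105 0.0091 -0.0802; -0.0003 -0.0111 0.0082 -0.0802; -0.0003 -0.0118 0.0073 -0.0802; -0.0003 -0.0123 0.0063 -0.0802; -0.0003 -0.0128 0.0053 -0.0802; -0.0003 -0.0132 0.0043 -0.0802; -0.0003 -0.0135 0.0032 -0.0802
yaw -0.7861323654240658 -> 0.3368485456349056
```

Call:
play_rows:
  increments: "-0.001 -0.004 0.013 -0.08; -0.001 -0.005 0.013 -0.08; -0.001 -0.006 0.012 -0.08; -0.001 -0.007 0.012 -0.08; -0.001 -0.008 0.011 -0.08; 0 -0.009 0.011 -0.08; 0 -0.01 0.01 -0.08; 0 -0.01 0.009 -0.08; 0 -0.011 0.008 -0.08; 0 -0.012 0.007 -0.08; 0 -0.012 0.006 -0.08; 0 -0.013 0.005 -0.08; 0 -0.009 0.003 -0.07; 0 -0.006 0.002 -0.04; 0 -0.003 0.001 -0.02; 0 0 0 0; 0 0 0 0"

```text
clock: 22.9
position: [0.549, -0.2108, 0.2294]
ee_rot: [-0.125, 0.693, 0.12, 0.7]
ft_force: [0.6, -0.7, -2.4]
grip_width: 0.156
```

```bash
python3 st.py; python3 - <<'E'
from h import *
shot('wrist','w23.png')
plan([.5488,-.2149,.180],np.radians(19.3),6)
E
```

```text
t 22.9 p [ 0.549  -0.2108  0.2294] r 0.2476 phi -1.5152 yaw-90 -1.2215 deg(-86.8) F [ 0.5783 -0.7327 -2.4494] M [ 0.0625  0.0128 -0.0541] T(stud) 0.079 tang 0.54 rad 0.76 gw 0.156
j [ 0.6339  0.2765 -0.416   1.5714  0.1172  1.305   0.5518]
0.0082 -0.0006 -0.0003 0.0021; 0.0082 -0.0006 -0.0003 0.0021; 0.0082 -0.0006 -0.0003 0.0021; 0.0082 -0.0006 -0.0003 0.0021; 0.0082 -0.0006 -0.0003 0.0021; 0.0082 -0.0006 -0.0002 0.0021
yaw 0.3494678475755132 -> 0.3368485456349056
```

View pics/w23.png

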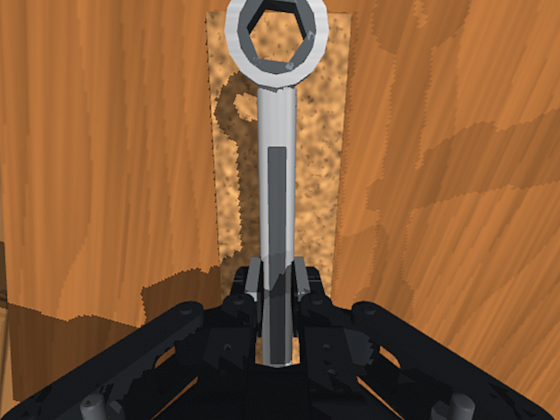

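Call:
play_rows:
  increments: "0.006 -0.001 0 0.002; 0.008 -0.001 0 0.002; 0.009 -0.001 0 0.002; 0.009 -0.001 0 0.002; 0.007 0 0 0; 0.005 0 0 0; 0.003 0 0 0; 0.001 0 0 0; 0 0 0 0; 0 0 0 0"

```text
clock: 23.95
position: [0.5504, -0.214, 0.1766]
ee_rot: [-0.122, 0.693, 0.117, 0.7]
ft_force: [0.4, 0.9, -2.5]
grip_width: 0.156
```

```bash
python3 st.py; python3 -c "
from h import *
shot('wrist','w24.png')"
```

```text
t 23.95 p [ 0.5504 -0.214   0.1766] r 0.2509 phi -1.5100 yaw-90 -1.2304 deg(-86.5) F [ 0.4205  0.8983 -2.4507] M [-0.0559 -0.0085  0.0222] T(stud) 0.141 tang 0.47 rad -0.87 gw 0.156
j [ 0.6309  0.3202 -0.4095  1.6314  0.1371  1.2062  0.5328]
```

View pics/w24.png

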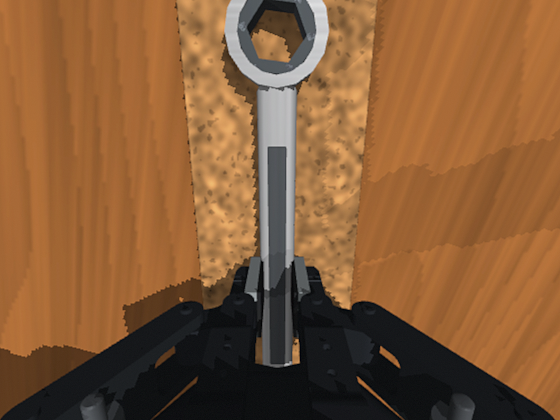

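Call:
play_rows:
  increments: "0.001 0 0 0; 0.001 0 0 0; 0.001 0 0 0; 0.0006 0 0 0; 0 0 0 0; 0 0 0 0"

```text
clock: 24.6
position: [0.5509, -0.2141, 0.1735]
ee_rot: [-0.122, 0.693, 0.117, 0.701]
ft_force: [0.5, -0.3, -2.4]
grip_width: 0.161
```

```bash
python3 st.py
```

```text
t 24.6 p [ 0.5509 -0.2141  0.1735] r 0.2510 phi -1.5083 yaw-90 -1.2304 deg(-86.4) F [ 0.5364 -0.2546 -2.3777] M [-0.049  -0.0386  0.0196] T(stud) 0.150 tang 0.52 rad 0.29 gw 0.161
j [ 0.6304  0.3227 -0.4092  1.635   0.1387  1.1988  0.5316]
```

Call:
play_rows:
  increments: "0.0006 0 0 0; 0.0006 0 0 0; 0.0005 0 0 0; 0 0 0 0; 0 0 0 0"

```text
clock: 25.1
position: [0.551, -0.2142, 0.173]
ee_rot: [-0.123, 0.693, 0.117, 0.701]
ft_force: [-1.3, 0.4, 0.5]
grip_width: 0.161
```

```bash
python3 st.py
```

```text
t 25.1 p [ 0.551  -0.2142  0.173 ] r 0.2511 phi -1.5077 yaw-90 -1.2303 deg(-86.4) F [-1.345   0.3878  0.4733] M [0.0914 0.4034 0.0062] T(stud) -0.325 tang -1.32 rad -0.47 gw 0.161
j [ 0.6302  0.3228 -0.4091  1.6359  0.1394  1.1971  0.5311]
```

Call:
play_rows:
  increments: "0 0 0 0; 0 0 0 0; 0 0 0 0; 0 0 0 0; 0 0 0 0; 0 0 0 0; 0 0 0 0"
  hand: 0

```text
clock: 25.8
position: [0.5519, -0.2144, 0.1731]
ee_rot: [-0.123, 0.692, 0.117, 0.702]
ft_force: [-0.1, 0.6, -0.3]
grip_width: 0.499
```

Call:
play_rows:
  increments: "-0.004 0 0 0; -0.01 0 0 0; -0.02 0 0 0; -0.025 0 0 0; -0.025 0 0 0; -0.02 0 0 0; -0.01 0 0 0; -0.004 0 0 0; 0 0 0 0; 0 0 0 0; 0 0 0 0"

```text
clock: 26.9
position: [0.5493, -0.2131, 0.2984]
ee_rot: [-0.123, 0.692, 0.117, 0.702]
ft_force: [0.2, -0.2, -0.2]
grip_width: 0.503
```

```bash
python3 st.py; python3 -c "
from h import *
shot('wrist','w25.png');c=shot('scene','s25.png');crop(c,140,120,340,270,'s25c.png')"
```

```text
t 26.9 p [ 0.5493 -0.2131  0.2984] r 0.2499 phi -1.5142 yaw-90 -1.2299 deg(-86.8) F [ 0.1891 -0.2142 -0.2124] M [-0.0307  0.0012  0.0003] T(stud) 0.044 tang 0.18 rad 0.22 gw 0.503
j [ 0.6343  0.2454 -0.4148  1.4638  0.1019  1.4374  0.5594]
```

View pics/w25.png

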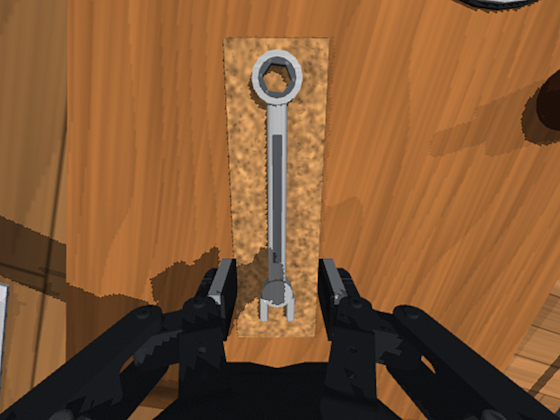

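View pics/s25.png

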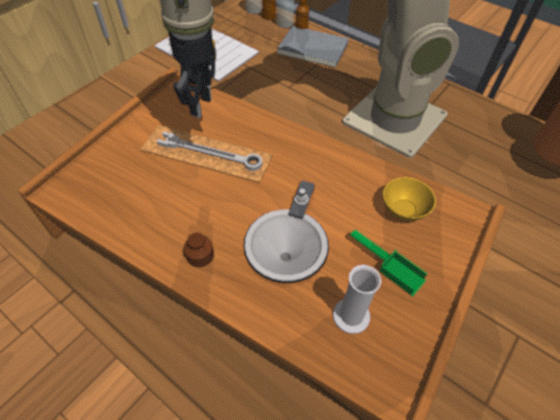

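```bash
python3 -c "
from workcell import workorder
print(workorder.hand_in())"
```

```text
the job is handed in; nothing more can be done
None
```

I tightened the nut with the spanner to about 1.8 N m, laid the spanner back on the cork mat, and handed the job in at about 27 s on the robot's clock. The hand-in gives no verdict.

- **Tightening:** it took two clockwise strokes with one ratchet return between them. The torque about the stud while turning was about 0.5 N m. It jumped to 1.2 N m when the nut met the washer, then rose to 1.57 and finally 1.83 N m. That puts the nut roughly 0.7 rad past bearing, inside the allowed 0.3 to 1.35 rad. My estimate of the nut's total turn, from the ring's angle in the pictures, agreed: about 2.2 rad, with bearing near 1.55 rad. I did not measure the nut again after lifting the spanner off.
- **Deviation during the work:** on the return stroke the tool sank about 4 mm, with up to about 5 N of sideways force. I raised it again in the next stroke and the ring stayed on the nut.
- **Spanner:** the last pictures show it released on the mat, flat, centred and lengthwise. The gripper is clear of it, with about zero force.
- **Bystanders:** the bowl, measuring cylinder, scoop and weight look unmoved in the scene picture. I compared them by eye, not by measurement.

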